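# Charge and stir the milling stones

## Task

Tip the three milling stones out of the hand scoop into the big stoneware bowl and set the scoop back level on its slate tile, well within the tile. Then take the plain wooden stick out of its crock and, with its tip down close to the bowl's floor, stir in wide circles so that the stick keeps pushing stones along round the bowl: two full turns, anticlockwise seen from above, beginning and finishing at the side of the bowl nearest the robot. Stand the stick back in the same crock. All six stones end in the bowl, none may drop on the table, and nothing else on the table is to be shifted.

Things in the scene. Friction and masses are not known exactly. Their poses are not given: they have to be found in the camera images.
- bowl: Wide brown stoneware bowl, fixed on a round white bat (210 mm across, 16 thick). Origin: centre of the bat's underside, z up; x, y are the world's. Rim 172 mm across outside, 160 inside, 90 above the table; wall 6. Dished floor, a shallow cone: 24 mm above the table in the middle, rising at 15 degrees to 41 mm at the foot of the wall, 65 mm out. Holds 3 stones at the start
- slate: Dark rectangular tile, 220 x 120 x 8 mm (x, y, z), fixed flat on the table; the scoop's place. Origin: centre of its underside. The scoop lies along its x axis at the start, nose to +x, the scoop's origin at about x = 40 mm in this frame
- scoop: Aluminium hand scoop, 180 g: tray 117 mm long, 70 wide, walls 4 thick, 42 high, open at the nose. Origin: centre of the tray's underside; x to the nose, z up. Floor 3 mm thick, flat from x = -51 to 22, then a 12 degree ramp up to the nose at x = 63. Back wall at x = -55; from it a flat-sided wooden handle runs to x = -140, 16 wide (y), 20 high, its middle 32 above the underside. Holds 3 stones
- scoop_grip (a point): Middle of the scoop's handle, at (-100, 0, 32) mm in the scoop's frame
- scoop_nose (a point): Middle of the pouring edge of the scoop, at (63, 0, 12) mm in the scoop's frame
- crock: White straight-sided pot, fixed, 62 mm across, 94 mm tall, inside 48 mm across, inner floor 10 mm up; only the stirring stick stands in it. Origin: centre of its underside, z up
- stick: Plain round wooden stirring stick, 170 mm long, 16 mm thick, with a rounded bulb 24 mm thick on its lowest 38 mm, 50 g, bulb down in its crock, leaning some 15 degrees. Origin: centre of its lower end; z runs along the stick to the top
- stick_tip (a point): Lower, stirring end of the stick (the stick's origin)
- stick_top (a point): Upper end of the stick, 170 mm from the tip
- stone0: White, round, slippery milling stone (porcelain ball), 24 mm across, 30 g; origin at its centre. Starts in the bowl
- stone1: White, round, slippery milling stone (porcelain ball), 24 mm across, 30 g; origin at its centre. Starts in the bowl
- stone2: White, round, slippery milling stone (porcelain ball), 24 mm across, 30 g; origin at its centre. Starts in the bowl
- stone3: White, round, slippery milling stone (porcelain ball), 24 mm across, 30 g; origin at its centre. Starts in the scoop
- stone4: White, round, slippery milling stone (porcelain ball), 24 mm across, 30 g; origin at its centre. Starts in the scoop
- stone5: White, round, slippery milling stone (porcelain ball), 24 mm across, 30 g; origin at its centre. Starts in the scoop
- brush_crock: Bystander: a second white pot like the stick's crock (62 mm across, 94 mm tall, fixed), with three brushes standing in it up to 171 mm high; origin: centre of its underside
- glaze_jar: Bystander: closed white jar, 66 mm across, 100 mm tall; origin: centre of its underside
- tea_cup: Bystander: small open terracotta cup, 72 mm across, 65 mm tall; origin: centre of its underside
- raw_bowl: Bystander: small unglazed white bowl, 110 mm across, 55 mm tall; origin: centre of its underside
- kiln_prop: Bystander: white solid kiln prop, 44 mm across, 90 mm tall; origin: centre of its underside
- trim_knife: Bystander: spatula-like trimming knife with a wooden handle, 150 mm long, lying flat
Mind the look-alikes: they are no part of the job. What is shaped like the crock but pink or purple is not meant.

How it is judged:
On the way, in this order (a step that is already met when the one before it is completed fails the run):
1. the three stones from the scoop lie in the bowl, the scoop still held up (horizontal distance between each of stone3, stone4, stone5 and bowl below 0.075 m and height (world z) of stone3 between 0.02 and 0.085 m and height (world z) of stone4 between 0.02 and 0.085 m and height (world z) of stone5 between 0.02 and 0.085 m and height (world z) of scoop above 0.04 m), for 0.1 s.
2. stick's tip down among the stones, on the side of the bowl nearest the robot (20 mm or more out, within 20 mm either side, tip under 52 mm above the table); the scoop stands released on its slate (x of stick_tip in the frame of bowl below -0.02 m and y of stick_tip in the frame of bowl between -0.02 and 0.02 m and z of stick_tip in the frame of bowl between 0.015 and 0.052 m and horizontal distance between stick_tip and bowl below 0.075 m and x of scoop in the frame of slate between -0.005 and 0.085 m and y of scoop in the frame of slate between -0.045 and 0.045 m and angle between scoop's own z axis and vertical below 0.1 rad and height (world z) of scoop below 0.014 m and contact force between the fingers and scoop below 0.1 N).
3. stick's tip down among the stones, on the side of the bowl on the robot's right (20 mm or more out, within 20 mm either side, tip under 52 mm above the table), with stones on the move (y of stick_tip in the frame of bowl below -0.02 m and x of stick_tip in the frame of bowl between -0.02 and 0.02 m and z of stick_tip in the frame of bowl between 0.015 and 0.052 m and horizontal distance between stick_tip and bowl below 0.075 m and linear speed of any of stone0, stone1, stone2, stone3, stone4, stone5 above 0.004 m/s).
4. stick's tip down among the stones, on the side of the bowl farthest from the robot (20 mm or more out, within 20 mm either side, tip under 52 mm above the table), with stones on the move (x of stick_tip in the frame of bowl above 0.02 m and y of stick_tip in the frame of bowl between -0.02 and 0.02 m and z of stick_tip in the frame of bowl between 0.015 and 0.052 m and horizontal distance between stick_tip and bowl below 0.075 m and linear speed of any of stone0, stone1, stone2, stone3, stone4, stone5 above 0.004 m/s).
5. stick's tip down among the stones, on the side of the bowl on the robot's left (20 mm or more out, within 20 mm either side, tip under 52 mm above the table), with stones on the move (y of stick_tip in the frame of bowl above 0.02 m and x of stick_tip in the frame of bowl between -0.02 and 0.02 m and z of stick_tip in the frame of bowl between 0.015 and 0.052 m and horizontal distance between stick_tip and bowl below 0.075 m and linear speed of any of stone0, stone1, stone2, stone3, stone4, stone5 above 0.004 m/s).
6. stick's tip down among the stones, on the side of the bowl nearest the robot (20 mm or more out, within 20 mm either side, tip under 52 mm above the table), with stones on the move (x of stick_tip in the frame of bowl below -0.02 m and y of stick_tip in the frame of bowl between -0.02 and 0.02 m and z of stick_tip in the frame of bowl between 0.015 and 0.052 m and horizontal distance between stick_tip and bowl below 0.075 m and linear speed of any of stone0, stone1, stone2, stone3, stone4, stone5 above 0.004 m/s).
7. stick's tip down among the stones, on the side of the bowl on the robot's right (20 mm or more out, within 20 mm either side, tip under 52 mm above the table), with stones on the move (all of step 3).
8. stick's tip down among the stones, on the side of the bowl farthest from the robot (20 mm or more out, within 20 mm either side, tip under 52 mm above the table), with stones on the move (all of step 4).
9. stick's tip down among the stones, on the side of the bowl on the robot's left (20 mm or more out, within 20 mm either side, tip under 52 mm above the table), with stones on the move (all of step 5).
10. stick's tip down among the stones, on the side of the bowl nearest the robot (20 mm or more out, within 20 mm either side, tip under 52 mm above the table), with stones on the move (all of step 6).
At the end, for the whole second after the job is handed in: All 6 stones in the bowl (within 75 mm of its axis, below the rim); scoop level (0.1 rad) on the slate, origin at x -5 to 85 mm and y within 45 mm in the slate frame; stick in its own crock, tip below 40 mm, leaning under 0.5 rad; both released, all at rest (horizontal distance between each of stone0, stone1, stone2, stone3, stone4, stone5 and bowl below 0.075 m and height (world z) of stone0 between 0.02 and 0.085 m and height (world z) of stone1 between 0.02 and 0.085 m and height (world z) of stone2 between 0.02 and 0.085 m and height (world z) of stone3 between 0.02 and 0.085 m and height (world z) of stone4 between 0.02 and 0.085 m and height (world z) of stone5 between 0.02 and 0.085 m and x of scoop in the frame of slate between -0.005 and 0.085 m and y of scoop in the frame of slate between -0.045 and 0.045 m and angle between scoop's own z axis and vertical below 0.1 rad and height (world z) of scoop below 0.014 m and horizontal distance between stick_tip and crock below 0.03 m and height (world z) of stick_tip below 0.04 m and angle between stick's own z axis and vertical below 0.5 rad and contact force between the fingers and stick below 0.1 N and contact force between the fingers and scoop below 0.1 N and linear speed of each of stick, scoop below 0.03 m/s and linear speed of each of stone0, stone1, stone2, stone3, stone4, stone5 below 0.05 m/s); the robot touches nothing.
It fails at once if a bystander is shifted by more than 20 mm or tipped over (distance of any of glaze_jar, tea_cup, raw_bowl, kiln_prop, trim_knife from where it was at the start of the episode above 0.02 m or angle between any of glaze_jar, tea_cup, raw_bowl, kiln_prop, trim_knife's own z axis and vertical above 0.5 rad).
It fails at once if a stone falls on the table beside the bowl (height (world z) of any of stone0, stone1, stone2, stone3, stone4, stone5 below 0.0135 m).
It also fails if it takes over 72 s, if anything falls off the work surface, if the arm or the gripper's body presses on something with over 40 N, if the wrist force passes 120 N, or if a joint passes its speed limit or range.

## Robot

A 7-joint arm with a two-finger parallel gripper is mounted at the origin on the work surface. World frame = base frame: x ahead of the robot, y to its left, z up, the work surface at z = 0. Lengths are in m, angles in rad, forces in N, time in s.
With the tool pointing down it reaches from about 0.425 to 0.925 m from the base axis. Payload 6.8 kg.
Tool frame: the origin (TCP) lies midway between the tips of the shut fingers; the grasp point (between the pads) lies r.grip_point_offset behind it (r.grip_point_offset is the distance from the TCP to the grasp point, in m); z points along the fingers, y is the direction in which the jaws open and shut (so a half turn about z gives the same grasp; the last joint's range is limited). The gripper opens to 85 mm and grips with 20 to 120 N. Pads are 22 mm wide; open, the fingers measure 114 mm over their backs; the gripper's body (76 mm by 85 mm) begins 54 mm behind the grasp point. The pads swing forward as they close: fully open they stand 13 mm farther back than shut.
Start: joints at [1.171, 0.477, 0.022, 1.555, -0.011, 1.109, -0.083], TCP at [0.194, -0.646, 0.231] pointing down, gripper open.
Joint ranges: [-2.96, 2.96], [-0.34, 2.1], [-1.41, 1.46], [0.24, 2.44], [-1.37, 4.51], [0.17, 1.92], [-2.96, 2.96]. Speed limits (rad/s): [2.39, 2.39, 3.14, 3.14, 3.14, 3.14, 3.14].

## Interface

Orientations are given as a rotation vector (axis times angle).
In Python, from bench import r gives the robot as it stands. The module is installed in compiled form; this text tells all that it offers.
- The arm moves only by the tool play_rows, never from a script. Its argument "deltas" is a list of rows, each a list of 3 entries, a list of its own where there are three numbers: the finger opening in mm, from 0 to 85.4, then the shift along the tool's x, y, z in mm, then the turn, a rotation vector about the tool's x, y, z in rad. A call has 1 to 8 rows; each row is the pose to reach, as a shift and turn from the pose measured when the call began, along the tool's axes at that moment; what a row does not reach only later rows make up. A row lasts 1/8 s, in which the tool goes at most 62.5 mm and 10.7 degrees, less where a joint would pass 70% of its speed; a pose out of reach is approached as far as the arm can. A call with a gripper value outside its range is refused whole. The fingers move at their own pace and stop on an object; "squeeze" is the grip in N (left out, the last holds). Time passes only in rows, so rows that repeat a pose let the fingers close. It gives the time, the measured TCP pose, the force and the opening at its end, in the units of the state.
- r.get_obs(): the state, without advancing time (a new reading comes with each control period).
- r.grab_frame(name): name is "scene" or "top" or "wrist"; returns (picture, depth): 480x640x3 uint8, red, green, blue; 480x640 float32, m along the optical axis (not along the pixel's ray), 0 where there is no reading.
- r.camera_model(name): a dict with "mtx" (3x3 intrinsics, pixels), "rvec" (rotation vector, rad) and "tvec" (3), from world to camera coordinates, as OpenCV has them; the wrist camera has in their place "T_tool_cam" (4x4, takes a point from camera to tool coordinates, whose origin is the TCP and whose axes are the flange's). Camera axes: x right, y down, z forward; pixel columns grow to the right and rows downward; lengths in m; the calibration is good to about 2 mm. A picture is of the moment at which its call begins: read the wrist's pose just before it. camera_model takes no time and is no camera call.
- r.hand_in(): hands the job in, once; it reports no verdict.
The state is a dict: "clock": time; "joints": joint angles; "qvel": joint speeds; "tau": joint torques, N m; "tcp_pos": TCP position; "orientation": TCP orientation; "contact_force": force on the tool from outside, world axes, zero at the start; "moment": the same for the moment, N m; "grip_width": finger opening in m.
Only numpy, scipy, OpenCV 4.12 (cv2) and the standard library are available. Lean on these libraries where they do the work, as an engineer would, in place of code of your own. Each camera call takes 0.05 s, during which the arm holds its last target. There are 200 camera calls.

## Working session

There is one attempt and no reset: what is moved stays moved. The work goes in short steps, Python scripts to look and compute and a tool call to move; the robot and the scene stay as the last step left them, time stands still between calls to the robot, and variables do not carry over. Pictures are saved under pics/ and viewed, about 8 in all and at most 12, crops included, and the job is handed in when it is done.

Besides the shell and the picture viewer there is one more tool, called after ">>>" by a JSON object that holds its "fn" and its "kwargs". play_rows: Moves the arm, as the interface text tells. Its arguments: {"type":"object","properties":{"deltas":{"type":"array"},"squeeze":{"type":"number"}},"required":["deltas"]}

```bash
mkdir -p pics; cat > h.py <<'E'
import numpy as np, cv2
from bench import r
from scipy.spatial.transform import Rotation as R
def pts(name):
    o=r.get_obs(); im,d=r.grab_frame(name); c=r.camera_model(name); K=np.array(c['mtx'])
    v,u=np.mgrid[:480,:640]
    P=np.stack([(u-K[0,2])/K[0,0]*d,(v-K[1,2])/K[1,1]*d,d],-1)
    if name=='wrist':
        T=np.array(c['T_tool_cam']); P=P@T[:3,:3].T+T[:3,3]
        P=P@R.from_rotvec(o['orientation']).as_matrix().T+np.array(o['tcp_pos'])
    else:
        M=cv2.Rodrigues(np.array(c['rvec'],float))[0]; P=(P-np.array(c['tvec']).ravel())@M
    P[d==0]=np.nan
    return im,P
def save(n,im): cv2.imwrite('pics/'+n+'.png',im[...,::-1])
E
python3 - <<'E'
from h import *
print(r.get_obs(), r.grip_point_offset)
for n in('top','scene'):
    im,P=pts(n); save(n,im); np.savez(n,im=im,P=P)
    c=r.camera_model(n); M=cv2.Rodrigues(np.array(c['rvec'],float))[0]; print(n,-M.T@np.array(c['tvec']).ravel(),M)
im,d=r.grab_frame('top'),0
print(r.camera_model('wrist'))
E
```

```text
{'clock': 0.0, 'joints': array([ 1.17093675,  0.47781508,  0.02230416,  1.55648385, -0.0115105 ,
        1.10928161, -0.08307893]), 'qvel': array([-8.94806674e-04, -4.90288412e-04, -6.95694005e-04, -1.78123339e-03,
       -1.47427983e-03,  1.77414587e-05, -6.57879580e-05]), 'tau': array([ 1.50854544e-04, -5.96446288e+01,  1.60803694e+00, -2.81194443e+01,
        1.24262972e-02,  9.39245423e-03, -8.95283421e-06]), 'tcp_pos': array([ 0.19398966, -0.64589059,  0.2303013 ]), 'orientation': array([-3.10640660e+00, -4.56514012e-01,  6.00176783e-04]), 'contact_force': array([-0.56967378, -0.4202371 ,  0.18999638]), 'moment': array([-0.00270965,  0.04031219, -0.0032496 ]), 'grip_width': 0.08552720382983113} 0.0187
top [0.30264576 0.03303447 1.37575314] [[ 4.73810361e-02 -9.98876406e-01  9.81235398e-04]
 [-9.76925988e-01 -4.65445961e-02 -2.08444752e-01]
 [ 2.08256216e-01  8.91773394e-03 -9.78033651e-01]]
scene [ 0.94488103 -0.50243812  0.7811551 ] [[ 0.84985732  0.52688619 -0.01155332]
 [ 0.35805183 -0.59333909 -0.72093523]
 [-0.38670585  0.6085554  -0.69290613]]
{'mtx': array([[342.68267545,   0.        , 317.10297367],
       [  0.        , 342.68267545, 239.55787382],
       [  0.        ,   0.        ,   1.        ]]), 'T_tool_cam': array([[-5.93125327e-05, -9.55763734e-01, -2.94135483e-01,
         7.58907176e-02],
       [ 9.99999928e-01, -1.67298711e-04,  3.41970006e-04,
         8.64595927e-04],
       [-3.76051017e-04, -2.94135441e-01,  9.55763674e-01,
        -1.41818272e-01],
       [ 0.00000000e+00,  0.00000000e+00,  0.00000000e+00,
         1.00000000e+00]])}
```

View pics/top.png

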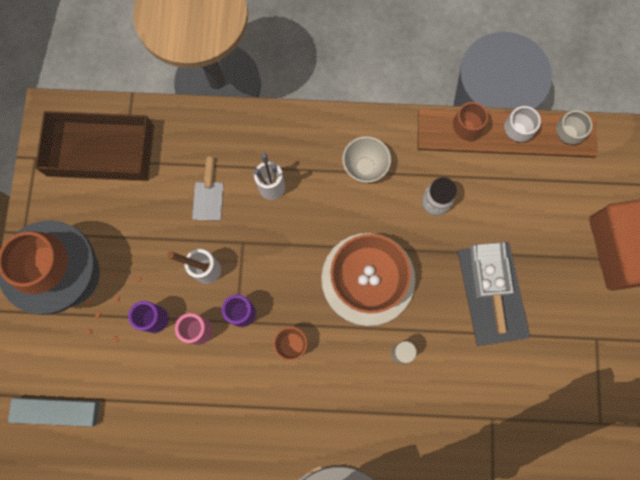

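View pics/scene.png

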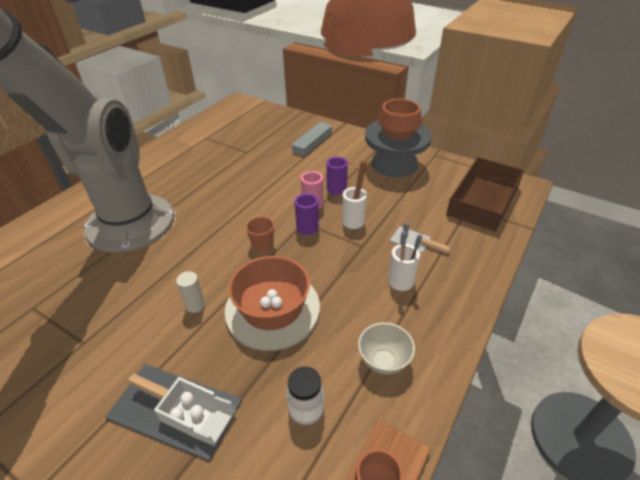

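Top view: the stick's crock is the white pot at (202,265), which has one wooden stick. Look-alikes are the brush crock (269,180, three brushes), two purple pots (147,317) and (237,310), and a pink pot (192,328). The big bowl is at (370,275), the scoop on slate at (493,290), the jar at (440,195), the prop at (404,352), the tea cup at (291,343) and the raw bowl at (367,160).

```bash
python3 - <<'E'
from h import *
D=np.load('top.npz'); im,P=D['im'],D['P']; h=cv2.cvtColor(im,cv2.COLOR_RGB2HSV)
def box(u0,u1,v0,v1):
    m=np.zeros((480,640),bool); m[v0:v1,u0:u1]=1; return m
def circ(name,b,z0,z1):
    p=P[box(*b)]; p=p[(p[:,2]>z0)&(p[:,2]<z1)]
    (c,rad)=cv2.minEnclosingCircle(p[:,:2].astype(np.float32)); print(name,np.round(c,4),'diam',round(2*rad,4),'z',np.nanmax(p[:,2]).round(3),len(p))
circ('bowl rim',(320,420,225,330),.084,.095)
circ('bat',(315,420,225,330),.010,.022)
circ('crock',(180,225,245,285),.088,.099)
circ('brush',(250,290,160,200),.088,.099)
circ('jar',(420,462,175,218),.085,.11)
circ('cup',(270,310,325,362),.058,.07)
circ('raw',(338,396,135,187),.048,.06)
circ('prop',(388,420,338,368),.08,.1)
circ('purple',(220,258,292,328),.085,.1)
circ('pink',(172,212,312,345),.085,.1)
m=box(452,535,238,350)&(P[...,2]>.004)&(P[...,2]<.013)&(h[...,2]<110)
rc=cv2.minAreaRect(P[m][:,:2].astype(np.float32)*1000); print('slate',rc, cv2.boxPoints(rc))
m=box(460,530,238,350)&(P[...,2]>.03)&(h[...,1]>100)&(h[...,0]<25)
p=P[m]; rc=cv2.minAreaRect(p[:,:2].astype(np.float32)*1000); print('handle',rc,len(p),np.median(p[:,2]))
m=box(460,530,238,350)&(P[...,2]>.042)&(h[...,1]<80)
p=P[m]; rc=cv2.minAreaRect(p[:,:2].astype(np.float32)*1000); print('scooprim',rc,cv2.boxPoints(rc),len(p),np.median(p[:,2]))
m=box(160,215,235,285)&(P[...,2]>.1)
p=P[m]; i=p[:,2].argmax(); print('stick',len(p),p[i],p[p[:,2].argmin()])
for z in (.1,.11,.12,.13,.14,.15,.16):
    q=p[(p[:,2]>z)&(p[:,2]<z+.01)]; 
    if len(q): print(z,q.mean(0),len(q))
print('stones')
m=box(470,515,240,295)&(P[...,2]>.012)&(h[...,2]>200)
print(P[290,488],P[283,490])
big=cv2.resize(im[150:360,130:540],None,fx=1.95,fy=1.95,interpolation=3)
save('crop',big)
# scene camera stick
D=np.load('scene.npz'); Q=D['P']
p=Q[150:200,345:370].reshape(-1,3); p=p[(p[:,2]>.1)&(p[:,2]<.2)]
for z in np.arange(.1,.19,.01):
    q=p[(p[:,2]>z)&(p[:,2]<z+.01)]
    if len(q): print('scene stick',z.round(2),np.median(q,0),len(q))
E
```

```text
bowl rim [ 0.5209 -0.0458] diam 0.1726 z 0.095 897
bat [ 0.5209 -0.0457] diam 0.2112 z 0.022 1664
crock [0.5237 0.3196] diam 0.0639 z 0.099 266
brush [0.7282 0.1854] diam 0.0637 z 0.099 216
jar [ 0.7094 -0.1974] diam 0.0591 z 0.109 573
cup [0.366  0.1175] diam 0.0716 z 0.07 217
raw [ 0.7884 -0.0298] diam 0.1112 z 0.06 339
prop [ 0.359  -0.1238] diam 0.0436 z 0.098 358
purple [0.4302 0.233 ] diam 0.0638 z 0.1 295
pink [0.3866 0.3259] diam 0.0638 z 0.1 314
slate ((503.1826477050781, -325.07318115234375), (233.8319091796875, 172.01312255859375), 2.462641954421997) [[ 382.67914 -244.1697 ]
 [ 390.0702  -416.02396]
 [ 623.68616 -405.97668]
 [ 616.2951  -234.1224 ]]
handle ((452.48138427734375, -330.48822021484375), (81.58460998535156, 18.59576988220215), 7.729218006134033) 317 0.049698479951840874
scooprim ((549.8654174804688, -317.1710205078125), (114.6875, 72.23646545410156), 7.1640214920043945) [[ 488.465   -288.48608]
 [ 497.47366 -360.15863]
 [ 611.26587 -345.85596]
 [ 602.2572  -274.1834 ]] 302 0.04870719974590046
stick 200 [0.52365132 0.35635316 0.17511883] [0.51137683 0.29132357 0.1000866 ]
0.1 [0.52199511 0.32883733 0.10430546] 22
0.11 [0.52298003 0.33583178 0.11556701] 22
0.12 [0.52287058 0.33896372 0.12533805] 23
0.13 [0.52339132 0.34286243 0.13565506] 23
0.14 [0.52301302 0.34628142 0.14551482] 24
0.15 [0.52348992 0.34974536 0.15502174] 21
0.16 [0.52462296 0.35707698 0.16635767] 40
stones
[ 0.50693098 -0.31366111  0.01724849] [ 0.52117854 -0.31543056  0.02810297]
scene stick 0.1 [0.52706657 0.33546443 0.10491285] 25
scene stick 0.11 [0.52641538 0.33834956 0.11537758] 23
scene stick 0.12 [0.52933749 0.34249909 0.12405755] 23
scene stick 0.13 [0.52944654 0.34590926 0.13478302] 26
scene stick 0.14 [0.52966669 0.34930706 0.14499204] 26
scene stick 0.15 [0.52896871 0.3521508  0.15596703] 25
scene stick 0.16 [0.52887199 0.35632983 0.16578859] 30
scene stick 0.17 [0.52888675 0.35833646 0.17104294] 6
```

View pics/crop.png

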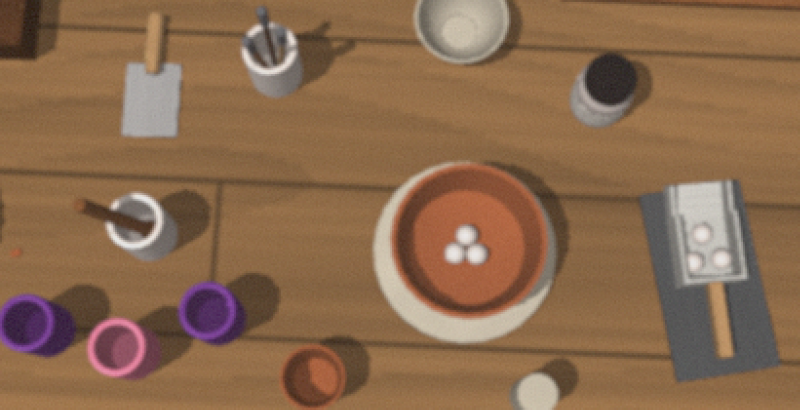

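The crop confirms the choice: the white pot holding a single brown stick is separate from the purple and pink pots and the brush pot. The measured heights and diameters match the given sizes.

```bash
cat >> h.py <<'E'
def ori(yaw,pitch=0): return R.from_euler('ZY',[yaw,pitch],degrees=True)*R.from_euler('x',np.pi)
def rows(path,grip=True):
    """path: list of (pos,Rot) for the grasp point; prints tool-frame deltas (mm, rad)"""
    o=r.get_obs(); R0=R.from_rotvec(o['orientation']); p0=np.array(o['tcp_pos'])
    for p,q in path:
        t=np.array(p)+ (q.apply([0,0,r.grip_point_offset]) if grip else 0)
        s=R0.inv().apply(t-p0)*1000; w=(R0.inv()*q).as_rotvec()
        print('[',','.join('%.0f'%x for x in s),'],[',','.join('%.3f'%x for x in w),']')
def lerp(a,b,n): return [np.array(a)+(np.array(b)-np.array(a))*i/n for i in range(1,n+1)]
E
python3 - <<'E'
from h import *
rows([([.450,-.331,.12],ori(7.5)),([.450,-.331,.04],ori(7.5))])
E
```

```text
[ 336,-228,130 ],[ -0.001,0.000,0.161 ]
[ 336,-228,210 ],[ -0.001,0.000,0.161 ]
```

>>> {"fn": "play_rows", "kwargs": {"deltas": [[85,[60,-40,0],[0,0,0.05]],[85,[115,-78,25],[0,0,0.1]],[85,[165,-112,45],[0,0,0.161]],[85,[220,-148,70],[0,0,0.161]],[85,[270,-184,95],[0,0,0.161]],[85,[320,-217,120],[0,0,0.161]],[85,[336,-228,130],[0,0,0.161]],[85,[336,-228,130],[0,0,0.161]]]}}

```text
clock: 1.15
tcp_pos: [0.4524, -0.3253, 0.0989]
orientation: [-3.129, -0.218, 0.003]
contact_force: [-0.5, 0.2, 0.3]
grip_width: 0.0849
```

```bash
python3 - <<'E'
from h import *
o=r.get_obs(); print(o['joints'],o['tcp_pos'],o['clock'],o['qvel'].max())
im,P=pts('wrist'); save('w1',im)
h=cv2.cvtColor(im,cv2.COLOR_RGB2HSV)
m=(P[...,2]>.036)&(P[...,2]<.06)&(h[...,1]>80)
p=P[m]; print(len(p),np.median(p[:,2]),p.min(0),p.max(0)); print(cv2.minAreaRect(p[:,:2].astype(np.float32)*1000))
# bowl / slate check
m=(P[...,2]>.003)&(P[...,2]<.014)&(h[...,2]<110)&(h[...,1]<90)
p=P[m]; p=p[p[:,1]<-.2]; print('slate',cv2.minAreaRect(p[:,:2].astype(np.float32)*1000),len(p))
rows([([.450,-.331,.04],ori(7.5))])
E
```

```text
[ 0.57209168  0.45301401 -0.07388024  1.94496099  0.04208408  0.74961185
 -0.95691262] [ 0.45240131 -0.32533486  0.0989344 ] 1.15 0.07256384126977394
3377 0.048963876257763765 [ 0.34226615 -0.34203546  0.0364141 ] [ 0.49513032 -0.13602639  0.05844626]
((392.0477294921875, -255.21644592285156), (77.09162902832031, 247.01840209960938), 39.6915283203125)
slate ((500.85345458984375, -327.0347900390625), (215.36761474609375, 119.94239044189453), 11.58032512664795) 26858
[ -1,3,79 ],[ -0.003,0.002,0.004 ]
```

View pics/w1.png

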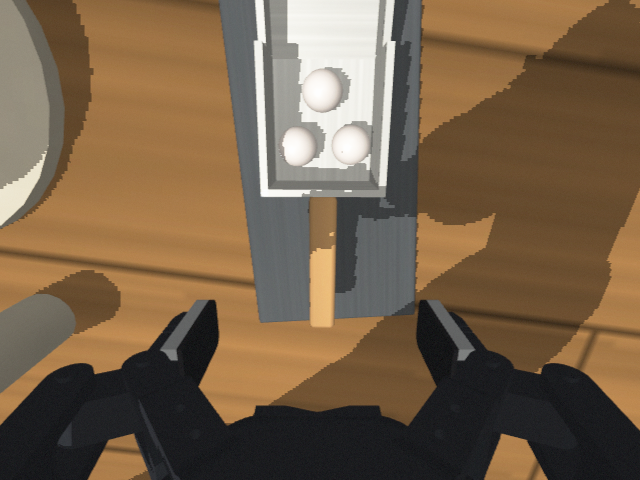

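The wrist view shows the scoop with three stones at the back of the tray, the handle at columns 310–335, roughly centred between the fingers, and the slate around it. The prop is at the lower left, clear of the gripper.

```bash
python3 - <<'E'
from h import *
im,P=pts('wrist')
p=P[205:325,300:345].reshape(-1,3); p=p[(p[:,2]>.044)&(p[:,2]<.056)]
print(np.median(p[:,2])); print(cv2.minAreaRect(p[:,:2].astype(np.float32)*1000),len(p))
p=P[0:196,240:410].reshape(-1,3); p=p[(p[:,2]>.046)&(p[:,2]<.056)]
rc=cv2.minAreaRect(p[:,:2].astype(np.float32)*1000);print(rc,cv2.boxPoints(rc))
rows([([.450,-.331,.04],ori(7.5))])
E
```

```text
0.04897632389225799
((449.8788146972656, -329.45623779296875), (77.58731079101562, 16.02558135986328), 7.792709827423096) 3118
((532.8488159179688, -318.1366271972656), (79.62329864501953, 70.47855377197266), 7.801547050476074) [[ 488.6222  -288.62762]
 [ 498.1891  -358.45386]
 [ 577.07544 -347.64563]
 [ 567.50854 -277.8194 ]]
[ -0,1,79 ],[ -0.002,0.001,0.001 ]
```

>>> {"fn": "play_rows", "kwargs": {"deltas": [[85,[0,0,30],[0,0,-0.004]],[85,[0,0,60],[0,0,-0.004]],[85,[0,0,78],[0,0,-0.004]],[85,[0,0,78],[0,0,-0.004]],[0,[0,0,78],[0,0,-0.004]],[0,[0,0,78],[0,0,-0.004]],[0,[0,0,78],[0,0,-0.004]],[0,[0,0,78],[0,0,-0.004]]], "squeeze": 80}}

```text
clock: 2.25
tcp_pos: [0.4502, -0.3303, 0.0229]
orientation: [-3.133, -0.214, 0.002]
contact_force: [-1.6, 0.3, 7.9]
grip_width: 0.015
```

```bash
python3 - <<'E'
from h import *
print(r.get_obs()['joints'],r.get_obs()['tcp_pos'])
q=ori(7.6)
g=r.get_obs()['tcp_pos']-q.apply([0,0,r.grip_point_offset]); print(g)
rows([(g+[0,0,z],q) for z in (.01,.04,.08,.13,.15)])
E
```

```text
[ 0.5713753   0.57187322 -0.06365714  1.97773384  0.06008142  0.59541047
 -0.96636735] [ 0.45019632 -0.33028773  0.02293219]
[ 0.45019632 -0.33028773  0.04163219]
[ -0,-0,-10 ],[ -0.002,0.001,0.004 ]
[ -0,-0,-40 ],[ -0.002,0.001,0.004 ]
[ -0,-0,-80 ],[ -0.002,0.001,0.004 ]
[ -0,-0,-130 ],[ -0.002,0.001,0.004 ]
[ -0,-0,-150 ],[ -0.002,0.001,0.004 ]
```

>>> {"fn": "play_rows", "kwargs": {"deltas": [[0,[0,0,-6],[0,0,0]],[0,[0,0,-15],[0,0.02,0]],[0,[0,0,-30],[0,0.05,0]],[0,[0,0,-55],[0,0.08,0]],[0,[0,0,-85],[0,0.1,0]],[0,[0,0,-115],[0,0.1,0]],[0,[0,0,-135],[0,0.1,0]],[0,[0,0,-140],[0,0.1,0]]]}}

```text
clock: 3.25
tcp_pos: [0.4505, -0.3313, 0.165]
orientation: [-3.124, -0.212, -0.16]
contact_force: [-0.0, -0.5, -3.3]
grip_width: 0.0147
```

```bash
python3 - <<'E'
from h import *
o=r.get_obs();print(o['joints'],o['contact_force'])
im,P=pts('wrist'); save('w2',im)
g=o['tcp_pos']-R.from_rotvec(o['orientation']).apply([0,0,r.grip_point_offset]); print(g, R.from_rotvec(o['orientation']).as_matrix())
# scoop pose relative: nose position
def scoop(noz,yaw,pitch): # grip pos for the nose point given
    q=R.from_euler('ZY',[yaw,pitch],degrees=True); return np.array(noz)-q.apply([.163,0,-.020])
for yaw in (60,):
  for pitch in (-6,10,25,40):
    gg=scoop([.51,-.07,.10],yaw,pitch); print(pitch,gg,np.hypot(*gg[:2]))
n0=scoop([.505,-.075,.13],60,-6)
b=[(a,ori(y,-6)) for a,y in zip(lerp(g,n0,14),lerp(7.6,60,14))]
rows(b)
E
```

```text
[ 0.67071927  0.33366338 -0.13384839  1.94865395 -0.02825804  0.78252272
 -0.86986755] [-0.01792539 -0.48671248 -3.25561532]
[ 0.44861841 -0.33149915  0.18361891] [[ 9.85644138e-01  1.35312929e-01  1.00975466e-01]
 [ 1.34681886e-01 -9.90802655e-01  1.30724644e-02]
 [ 1.01815633e-01  7.14768356e-04 -9.94803029e-01]]
-6 [ 0.42790118 -0.21219933  0.1028523 ] 0.47762744324106454
10 [ 0.43147465 -0.2060099   0.14800081] 0.4781322523946475
25 [ 0.4403621  -0.19061638  0.18701293] 0.47984725001776185
40 [ 0.45399525 -0.16700307  0.22009527] 0.48373723709010286
[ -1,-8,3 ],[ 0.006,0.004,-0.062 ]
[ -2,-17,7 ],[ 0.013,0.004,-0.127 ]
[ -3,-25,10 ],[ 0.020,0.004,-0.192 ]
[ -4,-34,14 ],[ 0.027,0.004,-0.257 ]
[ -5,-42,17 ],[ 0.033,0.004,-0.322 ]
[ -6,-51,21 ],[ 0.040,0.004,-0.387 ]
[ -7,-59,24 ],[ 0.047,0.004,-0.452 ]
[ -9,-67,28 ],[ 0.053,0.004,-0.517 ]
[ -10,-76,31 ],[ 0.060,0.004,-0.582 ]
[ -11,-84,35 ],[ 0.067,0.003,-0.647 ]
[ -12,-93,38 ],[ 0.073,0.003,-0.712 ]
[ -13,-101,42 ],[ 0.080,0.003,-0.777 ]
[ -14,-110,45 ],[ 0.087,0.003,-0.842 ]
[ -16,-118,49 ],[ 0.094,0.003,-0.907 ]
```

View pics/w2.png

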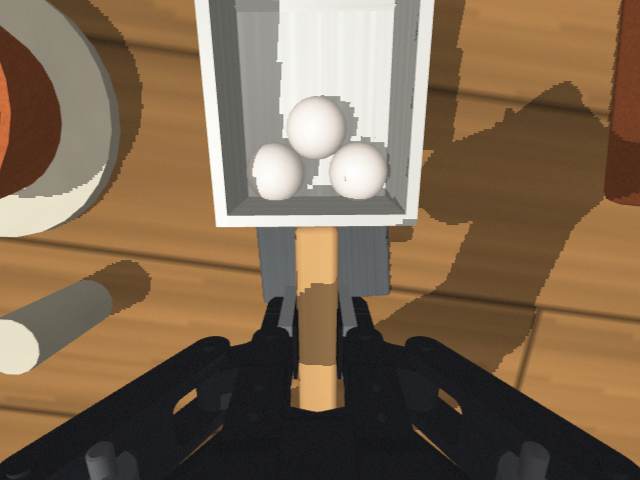

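>>> {"fn": "play_rows", "kwargs": {"deltas": [[0,[0,-3,1],[0,0,-0.02]],[0,[-1,-9,2],[0.006,0.004,-0.07]],[0,[-2,-17,3],[0.013,0.004,-0.127]],[0,[-3,-25,5],[0.02,0.004,-0.192]],[0,[-4,-34,6],[0.027,0.004,-0.257]],[0,[-5,-42,7],[0.033,0.004,-0.322]],[0,[-6,-51,9],[0.04,0.004,-0.387]],[0,[-7,-59,10],[0.047,0.004,-0.452]]]}}

```text
clock: 4.3
tcp_pos: [0.4356, -0.2724, 0.1526]
orientation: [-2.97, -0.908, -0.154]
contact_force: [0.5, -0.3, -2.5]
grip_width: 0.015
```

```bash
cat >> h.py <<'E'
def gripof(nose,yaw,pitch):
    q=R.from_euler('ZY',[yaw,pitch],degrees=True); return np.array(nose)-q.apply([.163,0,-.020])
def now():
    o=r.get_obs(); q=R.from_rotvec(o['orientation']); return o,np.array(o['tcp_pos'])-q.apply([0,0,r.grip_point_offset]),(q*R.from_euler('x',np.pi)).as_euler('ZYX',degrees=True)
E
python3 - <<'E'
from h import *
o,g,e=now(); print(o['joints'],g,e)
n0=gripof([.505,-.075,.155],60,-6)
rows([(a,ori(y,-6)) for a,y in zip(lerp(g,n0,8),lerp(e[0],60,8))])
E
```

```text
[ 0.71760763  0.30808343 -0.26053731  2.02800625 -0.02045749  0.76630774
 -0.49213202] [ 0.43402002 -0.27356968  0.17124529] [34.00046243 -5.99133419  0.11583295]
[ 3,-7,2 ],[ 0.004,0.000,-0.056 ]
[ 5,-13,4 ],[ 0.010,0.000,-0.113 ]
[ 8,-20,6 ],[ 0.016,-0.000,-0.169 ]
[ 10,-27,8 ],[ 0.022,-0.000,-0.226 ]
[ 13,-34,10 ],[ 0.028,-0.000,-0.282 ]
[ 15,-40,12 ],[ 0.034,-0.000,-0.338 ]
[ 18,-47,14 ],[ 0.039,-0.000,-0.395 ]
[ 21,-54,16 ],[ 0.045,-0.000,-0.451 ]
```

>>> {"fn": "play_rows", "kwargs": {"deltas": [[0,[3,-7,2],[0.004,0,-0.056]],[0,[5,-13,4],[0.01,0,-0.113]],[0,[8,-20,6],[0.016,0,-0.169]],[0,[10,-27,8],[0.022,0,-0.226]],[0,[13,-34,10],[0.028,0,-0.282]],[0,[16,-43,13],[0.034,0,-0.345]],[0,[19,-50,15],[0.042,0,-0.41]],[0,[21,-54,16],[0.045,0,-0.451]]]}}

```text
clock: 5.3
tcp_pos: [0.4235, -0.2143, 0.1382]
orientation: [-2.67, -1.546, -0.14]
contact_force: [0.7, -0.2, -2.4]
grip_width: 0.0146
```

```bash
python3 - <<'E'
from h import *
o,g,e=now(); print(o['joints'],g,e)
nz=[(.505,-.075,z) for z in (.15,.14,.13,.122,.116,.112,.110,.110)]
pi=[-6,-4,0,2,4,6,8,10]
rows([(gripof(n,60,p),ori(60,p)) for n,p in zip(nz,pi)])
E
```

```text
[ 0.73625202  0.30094339 -0.38037076  2.09251874  0.00903986  0.75385383
 -0.15558555] [ 0.42250222 -0.21601968  0.15675325] [ 6.01275551e+01 -6.02202962e+00  5.86587560e-02]
[ -1,1,4 ],[ -0.001,-0.000,0.002 ]
[ -2,1,8 ],[ -0.001,-0.035,0.002 ]
[ -2,1,7 ],[ -0.001,-0.105,0.002 ]
[ -2,1,9 ],[ -0.001,-0.140,0.002 ]
[ -2,1,9 ],[ -0.001,-0.175,0.002 ]
[ -1,1,8 ],[ -0.001,-0.210,0.002 ]
[ -0,1,4 ],[ -0.001,-0.245,0.002 ]
[ 1,1,-1 ],[ -0.001,-0.280,0.002 ]
```

>>> {"fn": "play_rows", "kwargs": {"deltas": [[0,[-1,1,4],[0,0,0.002]],[0,[-2,1,8],[0,-0.035,0.002]],[0,[-2,1,8],[0,-0.08,0.002]],[0,[-2,1,9],[0,-0.11,0.002]],[0,[-2,1,9],[0,-0.145,0.002]],[0,[-2,1,9],[0,-0.175,0.002]],[0,[-1,1,8],[0,-0.21,0.002]],[0,[-1,1,8],[0,-0.21,0.002]]]}}

```text
clock: 6.3
tcp_pos: [0.4247, -0.2144, 0.1298]
orientation: [2.673, 1.545, -0.14]
contact_force: [-0.1, -0.4, -2.9]
grip_width: 0.0148
```

```bash
python3 - <<'E'
from h import *
o,g,e=now(); print(o['joints'],g,e)
nz=[(.505,-.075,z) for z in (.11,.108,.106,.104,.101,.098,.096,.096)]
pi=[7,8,9,10,11.5,13,14.5,16]
rows([(gripof(n,60,p),ori(60,p)) for n,p in zip(nz,pi)])
im,P=pts('wrist'); save('w3',im)
E
```

```text
[ 0.52044035  0.31258371 -0.29756129  2.09343334  0.26710576  0.79749331
 -0.47900913] [ 0.42566659 -0.21271783  0.14836275] [60.07570935  5.97765953  0.06189387]
[ -1,-0,-1 ],[ -0.001,-0.018,0.001 ]
[ -1,-0,-2 ],[ -0.001,-0.035,0.001 ]
[ -0,-0,-3 ],[ -0.001,-0.053,0.001 ]
[ 0,-0,-4 ],[ -0.001,-0.070,0.001 ]
[ 1,-0,-5 ],[ -0.001,-0.096,0.001 ]
[ 2,-0,-6 ],[ -0.001,-0.123,0.001 ]
[ 3,-0,-9 ],[ -0.001,-0.149,0.001 ]
[ 3,-0,-13 ],[ -0.001,-0.175,0.001 ]
```

View pics/w3.png

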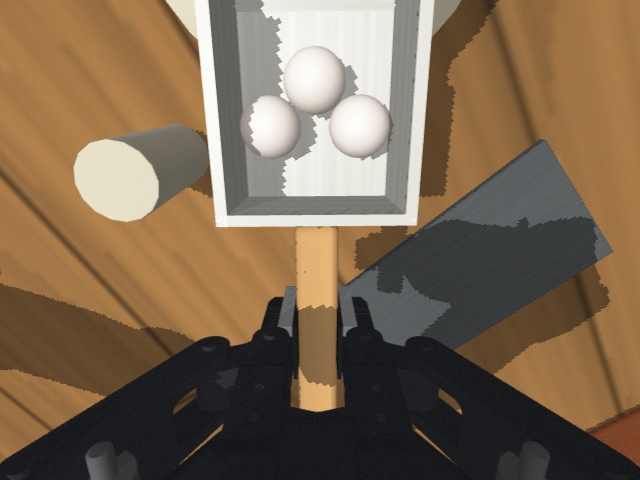

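The stones have started moving forward in the tray at 6° of tilt. The prop at (115,180) stays clear to the left.

>>> {"fn": "play_rows", "kwargs": {"deltas": [[0,[-1,0,-2],[0,-0.018,0]],[0,[-1,0,-2],[0,-0.035,0]],[0,[0,0,-3],[0,-0.053,0]],[0,[0,0,-4],[0,-0.07,0]],[0,[1,0,-5],[0,-0.096,0]],[0,[2,0,-6],[0,-0.123,0]],[0,[3,0,-9],[0,-0.149,0]],[0,[3,0,-13],[0,-0.175,0]]]}}

```text
clock: 7.35
tcp_pos: [0.4266, -0.2108, 0.1426]
orientation: [2.58, 1.492, -0.366]
contact_force: [-0.3, -0.1, -3.4]
grip_width: 0.0145
```

```bash
python3 - <<'E'
from h import *
o,g,e=now(); print(o['joints'],g,e)
nz=[(.505,-.075,z) for z in (.094,.092,.090,.088,.087,.086,.085,.085)]
pi=[17,18,19,20,21,22,23,24]
rows([(gripof(n,60,p),ori(60,p)) for n,p in zip(nz,pi)])
im,P=pts('wrist'); im2,_=pts('scene');im3,_=pts('top'); save('w4',np.hstack([im[:240,160:480],im2[180:420,150:470],im3[200:320:,310:470].repeat(2,0).repeat(2,1)])[:, :960:])
E
python3 -c "
import cv2;i=cv2.imread('pics/w4.png');cv2.imwrite('pics/w4.png',cv2.resize(i,(800,200)))"
```

```text
[ 0.36851619  0.32324769 -0.26249458  2.06933521  0.4304615   0.92301081
 -0.69849482] [ 0.4292355  -0.20628719  0.16052428] [60.07468981 16.09595618  0.08494625]
[ 1,-0,-1 ],[ -0.001,-0.016,0.001 ]
[ 2,-0,-2 ],[ -0.001,-0.033,0.001 ]
[ 2,-0,-3 ],[ -0.001,-0.051,0.001 ]
[ 3,-0,-3 ],[ -0.001,-0.068,0.001 ]
[ 4,-0,-5 ],[ -0.001,-0.086,0.001 ]
[ 4,-0,-7 ],[ -0.001,-0.103,0.001 ]
[ 5,-0,-9 ],[ -0.001,-0.120,0.001 ]
[ 5,-0,-12 ],[ -0.001,-0.138,0.001 ]
```

View pics/w4.png

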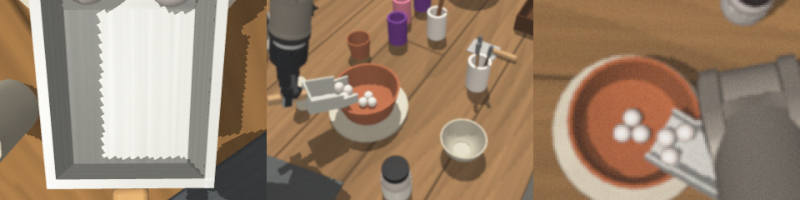

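The stones have collected at the nose ramp over the near-right part of the bowl. The other three lie at the bowl's centre.

>>> {"fn": "play_rows", "kwargs": {"deltas": [[0,[1,0,-1],[0,-0.016,0]],[0,[2,0,-2],[0,-0.033,0]],[0,[2,0,-3],[0,-0.051,0]],[0,[3,0,-3],[0,-0.068,0]],[0,[4,0,-5],[0,-0.086,0]],[0,[4,0,-7],[0,-0.103,0]],[0,[5,0,-9],[0,-0.12,0]],[0,[5,0,-12],[0,-0.138,0]]]}}

```text
clock: 8.5
tcp_pos: [0.4314, -0.2037, 0.1532]
orientation: [2.498, 1.444, -0.53]
contact_force: [-1.3, -0.0, 2.8]
grip_width: 0.0149
```

```bash
cat >> h.py <<'E'
def stones(n='top'):
    im,P=pts(n); h=cv2.cvtColor(im,cv2.COLOR_RGB2HSV)
    d=np.hypot(P[...,0]-.521,P[...,1]+.046)
    m=((d<.077)&(h[...,1]<60)&(h[...,2]>110)&(P[...,2]<.085)).astype(np.uint8)
    n,l,s,c=cv2.connectedComponentsWithStats(m)
    for i in range(1,n):
        if s[i,4]>15: print('white blob px',c[i].round(),'area',s[i,4],P[l==i].mean(0).round(3))
    return im,P
E
python3 - <<'E'
from h import *
o,g,e=now(); print(o['joints'],g,e)
nz=[(.505,-.075,z) for z in (.085,.085,.085,.085,.085,.085,.085,.085)]
pi=[25,27,29,31,33,35,35,35]
rows([(gripof(n,60,p),ori(60,p)) for n,p in zip(nz,pi)])
stones(); stones('scene')
E
```

```text
[ 0.26074271  0.35092898 -0.24918367  2.04046742  0.52586071  1.04179777
 -0.83916026] [ 0.43516735 -0.19708481  0.17033779] [6.00751611e+01 2.39627531e+01 2.10877937e-03]
[ 0,-1,-2 ],[ 0.001,-0.018,0.001 ]
[ 0,-1,-8 ],[ 0.001,-0.053,0.001 ]
[ 1,-1,-13 ],[ 0.001,-0.088,0.001 ]
[ 2,-1,-19 ],[ 0.001,-0.123,0.001 ]
[ 2,-1,-25 ],[ 0.001,-0.158,0.001 ]
[ 3,-1,-30 ],[ 0.001,-0.193,0.001 ]
[ 3,-1,-30 ],[ 0.001,-0.193,0.001 ]
[ 3,-1,-30 ],[ 0.001,-0.193,0.001 ]
white blob px [371. 277.] area 570 [ 0.519 -0.05   0.05 ]
white blob px [251. 290.] area 35 [ 0.494 -0.072  0.082]
white blob px [270. 300.] area 477 [ 0.525 -0.052  0.048]
white blob px [271. 325.] area 490 [ 0.55  -0.086  0.015]
```

>>> {"fn": "play_rows", "kwargs": {"deltas": [[0,[1,0,-10],[0,0,0]],[0,[1,0,-14],[0,-0.05,0]],[0,[1,0,-21],[0,-0.088,0]],[0,[2,0,-28],[0,-0.13,0]],[0,[2,0,-34],[0,-0.17,0]],[0,[3,0,-38],[0,-0.193,0]]]}}

```text
clock: 9.35
tcp_pos: [0.4412, -0.1866, 0.1866]
orientation: [2.37, 1.374, -0.747]
contact_force: [-0.4, -0.0, -2.1]
grip_width: 0.0147
```

```bash
python3 - <<'E'
from h import *
o,g,e=now(); print(o['joints'],g,e,o['contact_force'])
im,_=stones(); im2,_=stones('scene'); im3,_=pts('wrist')
save('w5',np.hstack([im[220:330,310:470].repeat(2,0).repeat(2,1),im2[230:340,190:350].repeat(2,0).repeat(2,1),im3[:440:2,:640:2][:220,:160]]))
E
```

```text
[ 0.12829645  0.38913722 -0.24565592  1.97239375  0.6032785   1.2587571
 -0.96616013] [ 0.44652907 -0.17727724  0.20195613] [6.02018306e+01 3.49621982e+01 1.48522977e-02] [-0.39113986 -0.04889694 -2.07019853]
white blob px [270. 301.] area 460 [ 0.526 -0.053  0.048]
white blob px [272. 325.] area 487 [ 0.551 -0.085  0.015]
```

View pics/w5.png

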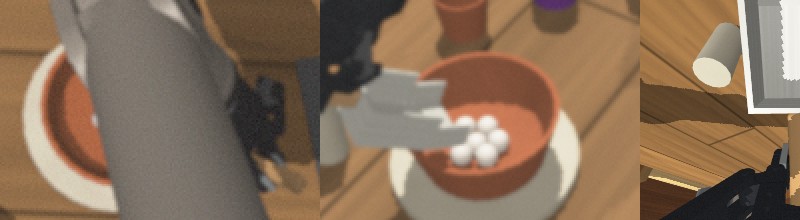

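Six stones are visible in the bowl, and the force reading is back to about the empty scoop's weight. Next I return the scoop.

```bash
python3 - <<'E'
from h import *
o,g,e=now()
A=np.array([.432,-.215,.20]); B=np.array([.4502,-.3303,.13])
L=[(a,ori(60,p)) for a,p in zip(lerp(g,A,4),lerp(35,0,4))]+[(a,ori(y,0)) for a,y in zip(lerp(A,B,6),lerp(60,7.6,6))]
rows(L)
E
```

```text
[ -5,2,6 ],[ 0.001,0.151,0.003 ]
[ -10,3,11 ],[ 0.001,0.304,0.003 ]
[ -15,5,16 ],[ 0.001,0.457,0.003 ]
[ -21,6,21 ],[ 0.001,0.609,0.003 ]
[ -26,18,39 ],[ 0.047,0.608,0.151 ]
[ -32,31,57 ],[ 0.094,0.605,0.299 ]
[ -38,43,75 ],[ 0.140,0.599,0.446 ]
[ -44,55,94 ],[ 0.186,0.590,0.594 ]
[ -50,67,112 ],[ 0.233,0.579,0.741 ]
[ -55,79,130 ],[ 0.279,0.566,0.888 ]
```

>>> {"fn": "play_rows", "kwargs": {"deltas": [[0,[-5,2,4],[0,0.151,0]],[0,[-10,3,9],[0,0.304,0]],[0,[-15,5,14],[0,0.457,0]],[0,[-21,6,21],[0,0.608,0]],[0,[-26,18,35],[0.047,0.608,0.151]],[0,[-32,31,50],[0.094,0.605,0.299]],[0,[-38,43,68],[0.14,0.599,0.446]],[0,[-44,55,88],[0.186,0.59,0.594]]]}}

```text
clock: 10.5
tcp_pos: [0.4452, -0.2904, 0.1391]
orientation: [3.068, 0.672, 0.0]
contact_force: [0.9, 0.1, -2.0]
grip_width: 0.0149
```

```bash
python3 - <<'E'
from h import *
o,g,e=now(); print(g,e,o['joints'])
rows([(p,ori(7.6)) for p in ([.4502,-.3303,.10],[.4502,-.3303,.07],[.4502,-.3303,.0416])])
stones();
E
```

```text
[ 0.44517106 -0.29043267  0.15784315] [ 2.47180920e+01  6.83965431e-03 -4.10825751e-02] [ 0.57173641  0.35994088 -0.13578678  1.97780682  0.06679682  0.80752311
 -0.74101879]
[ -12,38,58 ],[ 0.001,0.000,0.299 ]
[ -12,38,88 ],[ 0.001,0.000,0.299 ]
[ -12,38,116 ],[ 0.001,0.000,0.299 ]
white blob px [371. 277.] area 561 [ 0.519 -0.049  0.049]
```

>>> {"fn": "play_rows", "kwargs": {"deltas": [[0,[-4,13,20],[0,0,0.1]],[0,[-8,26,40],[0,0,0.2]],[0,[-12,38,60],[0,0,0.299]],[0,[-12,38,80],[0,0,0.299]],[0,[-12,38,92],[0,0,0.299]],[0,[-12,38,92],[0,0,0.299]]]}}

```text
clock: 11.3
tcp_pos: [0.448, -0.3324, 0.0451]
orientation: [3.135, 0.195, -0.005]
contact_force: [-0.4, 0.0, -0.9]
grip_width: 0.0148
```

```bash
python3 - <<'E'
from h import *
o,g,e=now(); print(g,e,o['joints'])
im,P=pts('wrist'); h=cv2.cvtColor(im,cv2.COLOR_RGB2HSV)
Q=(P-g)@R.from_euler('z',e[0],degrees=True).as_matrix()  # scoop-aligned, grip origin
def fit(m,t):
    p=Q[m]; A=np.c_[p[:,0],p[:,1],np.ones(len(p))]; c=np.linalg.lstsq(A,p[:,2],rcond=None)[0]; print(t,len(p),'slopes x,y',c.round(4),np.std(p[:,2]-A@c).round(4),p.min(0).round(3),p.max(0).round(3))
w=np.isfinite(Q).all(-1)
fit(w&(abs(Q[...,1])<.025)&(Q[...,0]>.055)&(Q[...,0]<.115)&(Q[...,2]<-.015)&(Q[...,2]>-.05),'floor')
fit(w&(abs(abs(Q[...,1])-.033)<.0015)&(Q[...,0]>.055)&(Q[...,0]<.16)&(Q[...,2]<.03)&(Q[...,2]>.0),'rims')
E
```

```text
[ 0.44805704 -0.33237497  0.0637679 ] [ 7.10490307  0.16927732 -0.00968709] [ 0.56259388  0.53473779 -0.04754626  1.97269075  0.04392896  0.63738004
 -0.96048391]
floor 17772 slopes x,y [-0.0056 -0.0012 -0.0316] 0.0007 [ 0.055 -0.025 -0.035] [ 0.115  0.025 -0.03 ]
rims 3835 slopes x,y [ 0.0005 -0.0005  0.0068] 0.0008 [ 0.055 -0.034  0.   ] [0.114 0.034 0.009]
```

>>> {"fn": "play_rows", "kwargs": {"deltas": [[0,[1,-2,10],[0,0,0]],[0,[1,-2,17],[0,0,0]],[0,[1,-2,21],[0,0,0]],[0,[1,-2,22],[0,0,0]],[40,[1,-2,22],[0,0,0]],[85,[1,-2,22],[0,0,0]],[85,[1,-2,22],[0,0,0]]]}}

```text
clock: 12.22
tcp_pos: [0.4496, -0.3308, 0.0241]
orientation: [3.134, 0.194, -0.002]
contact_force: [0.1, 0.3, 0.3]
grip_width: 0.0688
```

>>> {"fn": "play_rows", "kwargs": {"deltas": [[85,[0,0,-15],[0,0,0]],[85,[0,0,-60],[0,0,0]],[85,[0,0,-110],[0,0,0]],[85,[0,0,-165],[0,0,0]]]}}

```text
clock: 12.72
tcp_pos: [0.4495, -0.3304, 0.1916]
orientation: [3.134, 0.194, -0.001]
contact_force: [1.3, -0.5, -0.5]
grip_width: 0.0849
```

```bash
python3 - <<'E'
from h import *
o,g,e=now(); print(g,e,o['joints'])
im,P=pts('wrist'); h=cv2.cvtColor(im,cv2.COLOR_RGB2HSV)
m=(P[...,2]>.046)&(P[...,2]<.056)&(h[...,1]<60)&(P[...,1]<-.25)
p=P[m]; rc=cv2.minAreaRect(p[:,:2].astype(np.float32)*1000); print('scoop rims',rc,np.median(p[:,2]))
p=P[(abs(P[...,0]-.52)<.02)&(abs(P[...,1]+.32)<.02)]; A=np.c_[p[:,:2],np.ones(len(p))];print('floor',np.median(p[:,2]),np.linalg.lstsq(A,p[:,2],rcond=None)[0])
m=(P[...,2]>.003)&(P[...,2]<.012)&(h[...,2]<110)&(h[...,1]<90)&(P[...,1]<-.22)&(P[...,0]>.35)
p=P[m]; print('slate',cv2.minAreaRect(p[:,:2].astype(np.float32)*1000),len(p))
im,P=stones()
p=P[235:285,160:215].reshape(-1,3); p=p[(p[:,2]>.102)&(p[:,2]<.2)]
for z in np.arange(.1,.18,.01):
    q=p[(p[:,2]>z)&(p[:,2]<z+.01)]
    if len(q): print(z.round(2),np.median(q,0).round(4),len(q))
E
```

```text
[ 0.44949435 -0.33033074  0.21030702] [ 7.0980205   0.04928477 -0.09830248] [ 0.56246855  0.32938698 -0.05119261  1.87774191  0.02292843  0.93465966
 -0.94650553]
scoop rims ((532.9725952148438, -320.4347839355469), (77.63844299316406, 70.497802734375), 7.195205211639404) 0.04913241007798774
floor 0.010175676755403013 [-0.01358583 -0.01386803  0.01290997]
slate ((502.902099609375, -326.93353271484375), (219.16326904296875, 120.01813507080078), 11.653156280517578) 11898
white blob px [371. 277.] area 559 [ 0.519 -0.049  0.049]
0.1 [0.5231 0.3317 0.1047] 18
0.11 [0.5217 0.3357 0.1146] 21
0.12 [0.5222 0.3389 0.1246] 23
0.13 [0.5247 0.3416 0.1354] 20
0.14 [0.5223 0.3458 0.1442] 27
0.15 [0.5216 0.3492 0.1558] 20
0.16 [0.5233 0.3557 0.167 ] 42
0.17 [0.5248 0.3584 0.172 ] 24
```

```bash
cat >> h.py <<'E'
AX=np.array([0,.309,.951]); TIP=np.array([.5255,.307,.013])
E
python3 - <<'E'
from h import *
o,g,e=now()
rows([([.47,-.15,.25],ori(35)),([.50,.1,.26],ori(62)),(TIP+AX*.22,ori(90,18))])
E
```

```text
[ 39,-179,-36 ],[ 0.011,-0.006,-0.487 ]
[ 100,-423,-48 ],[ 0.013,-0.004,-0.959 ]
[ 158,-688,-13 ],[ -0.213,-0.258,-1.437 ]
```

>>> {"fn": "play_rows", "kwargs": {"deltas": [[85,[10,-45,-15],[0,0,-0.12]],[85,[22,-95,-30],[0,0,-0.25]],[85,[33,-150,-40],[0.01,0,-0.38]],[85,[45,-205,-45],[0.01,0,-0.52]],[85,[58,-260,-48],[0.01,0,-0.66]],[85,[72,-315,-48],[0.01,0,-0.8]],[85,[88,-370,-48],[0.01,0,-0.9]],[85,[100,-423,-48],[0.013,-0.004,-0.959]]]}}

```text
clock: 13.82
tcp_pos: [0.4998, 0.1014, 0.2422]
orientation: [2.69, 1.621, 0.0]
contact_force: [0.7, 0.6, 0.7]
grip_width: 0.0852
```

```bash
python3 - <<'E'
from h import *
o,g,e=now(); print(g,e,o['joints'])
A=TIP+AX*.22
rows([(a,ori(y,p)) for a,y,p in zip(lerp(g,A,6),lerp(e[0],90,6),lerp(0,18,6))])
E
```

```text
[0.49982735 0.10144994 0.2608653 ] [ 6.21534958e+01 -7.11499418e-04 -3.33612495e-02] [ 0.07676876  0.22882137 -0.46108889  1.90690513  0.11837469  1.03176475
 -0.92082625]
[ 41,-17,6 ],[ -0.002,-0.052,-0.081 ]
[ 83,-35,13 ],[ -0.008,-0.104,-0.162 ]
[ 124,-52,19 ],[ -0.019,-0.156,-0.243 ]
[ 166,-69,25 ],[ -0.033,-0.208,-0.323 ]
[ 207,-86,32 ],[ -0.052,-0.258,-0.403 ]
[ 249,-102,38 ],[ -0.076,-0.308,-0.482 ]
```

>>> {"fn": "play_rows", "kwargs": {"deltas": [[85,[41,-17,2],[-0.002,-0.052,-0.081]],[85,[83,-35,4],[-0.008,-0.104,-0.162]],[85,[124,-52,8],[-0.019,-0.156,-0.243]],[85,[166,-69,16],[-0.033,-0.208,-0.323]],[85,[207,-86,26],[-0.052,-0.258,-0.403]],[85,[249,-102,36],[-0.076,-0.308,-0.482]],[85,[249,-102,37],[-0.076,-0.308,-0.482]]]}}

```text
clock: 14.7
tcp_pos: [0.5229, 0.3744, 0.2033]
orientation: [2.045, 2.062, -0.327]
contact_force: [1.0, -0.4, 0.2]
grip_width: 0.0851
```

```bash
python3 - <<'E'
from h import *
o,g,e=now(); print(g,e,o['joints'])
im,P=pts('wrist'); save('w6',im); h=cv2.cvtColor(im,cv2.COLOR_RGB2HSV)
m=(abs(P[...,0]-.525)<.04)&(abs(P[...,1]-.345)<.05)&(P[...,2]>.1)&(P[...,2]<.178)&(h[...,1]>80)
m[:, :]&=True
p=P[m]; print(len(p))
for z in np.arange(.1,.18,.01):
    q=p[(p[:,2]>z)&(p[:,2]<z+.01)]
    if len(q): print(z.round(2),np.median(q,0).round(4),q.min(0).round(4),q.max(0).round(4),len(q))
rows([(TIP+AX*s,ori(90,18)) for s in (.18,.13)])
E
```

```text
[0.5229145  0.38013823 0.22106709] [90.52874263 17.94189488  0.22166515] [-0.47551946  0.62489097 -0.53661148  1.48226837  0.48580189  1.40695645
 -1.11070836]
1228
0.1 [0.5252 0.3472 0.1049] [0.5184 0.34   0.1   ] [0.5328 0.3499 0.1098] 73
0.11 [0.5255 0.3511 0.1152] [0.5187 0.3449 0.1103] [0.5329 0.354  0.1198] 76
0.12 [0.5258 0.3545 0.1251] [0.5184 0.3486 0.1201] [0.5328 0.3577 0.13  ] 91
0.13 [0.5257 0.3579 0.1352] [0.5185 0.3511 0.1301] [0.5331 0.3607 0.1397] 102
0.14 [0.5256 0.3615 0.1451] [0.5187 0.3542 0.1401] [0.5332 0.3644 0.1499] 119
0.15 [0.5261 0.3649 0.155 ] [0.5189 0.3579 0.1502] [0.5332 0.3677 0.1599] 129
0.16 [0.5261 0.3668 0.1681] [0.5187 0.3585 0.16  ] [0.5335 0.3702 0.17  ] 393
0.17 [0.5267 0.3609 0.171 ] [0.52   0.3562 0.17  ] [0.5334 0.3677 0.1728] 245
[ -2,1,40 ],[ -0.001,0.000,0.004 ]
[ -2,1,90 ],[ -0.001,0.000,0.004 ]
```

View pics/w6.png

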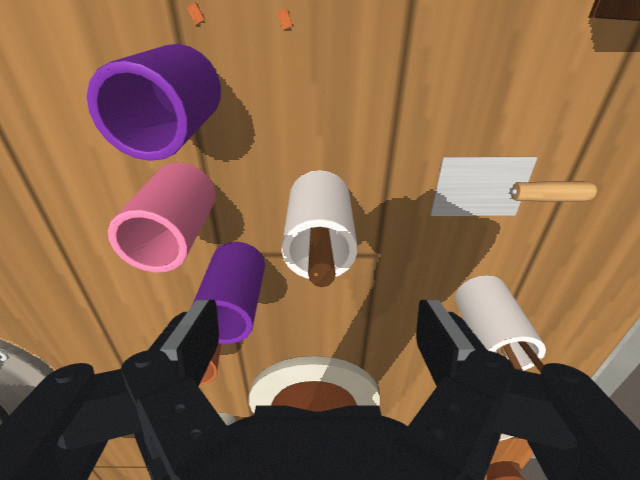

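The wrist view shows the single brown stick at (320,275), centred between the fingers and leaning in its white crock. The brush crock is at (500,320), clear of the right finger.

>>> {"fn": "play_rows", "kwargs": {"deltas": [[85,[2,2,25],[0,0,0]],[85,[2,2,60],[0,0,0]],[85,[2,2,88],[0,0,0]],[85,[2,2,90],[0,0,0]],[0,[2,2,90],[0,0,0]],[0,[2,2,90],[0,0,0]],[0,[2,2,90],[0,0,0]],[0,[2,2,90],[0,0,0]]], "squeeze": 90}}

```text
clock: 15.75
tcp_pos: [0.5264, 0.3459, 0.1183]
orientation: [2.048, 2.057, -0.326]
contact_force: [2.1, 0.3, 2.3]
grip_width: 0.014
```

```bash
python3 - <<'E'
from h import *
o,g,e=now(); print(g,e,o['joints'],o['contact_force'])
q=ori(90.5,18)
rows([(g+AX*s,q) for s in (.02,.05,.08,.12,.135)])
E
```

```text
[0.5263625  0.35170022 0.1361321 ] [9.02551605e+01 1.79881394e+01 8.07903352e-02] [-0.45047246  0.68530227 -0.51156492  1.58928291  0.53736252  1.25228599
 -1.15027076] [2.14685949 0.29557775 2.29446868]
[ 0,0,-20 ],[ -0.003,-0.000,-0.004 ]
[ 0,0,-50 ],[ -0.003,-0.000,-0.004 ]
[ 0,0,-80 ],[ -0.003,-0.000,-0.004 ]
[ 0,0,-120 ],[ -0.003,-0.000,-0.004 ]
[ 0,0,-135 ],[ -0.003,-0.000,-0.004 ]
```

>>> {"fn": "play_rows", "kwargs": {"deltas": [[0,[0,0,-12],[0,0,0]],[0,[0,0,-35],[0,0,0]],[0,[0,0,-65],[0,0,0]],[0,[0,0,-95],[0,0,0]],[0,[0,0,-120],[0,0,0]],[0,[0,0,-135],[0,0,0]],[0,[0,0,-135],[0,0,0]]]}}

```text
clock: 16.62
tcp_pos: [0.5264, 0.3885, 0.2478]
orientation: [2.048, 2.057, -0.323]
contact_force: [0.1, -0.1, -0.4]
grip_width: 0.0138
```

```bash
python3 - <<'E'
from h import *
o,g,e=now(); print(g,e,o['joints'],o['contact_force'])
ax=-R.from_rotvec(o['orientation']).apply([0,0,1]); print('axis assumed',ax)
for n in('scene','top'):
    im,P=pts(n); h=cv2.cvtColor(im,cv2.COLOR_RGB2HSV)
    V=P-g; s=V@ax; d=np.linalg.norm(V-s[...,None]*ax,axis=-1)
    m=(d<.03)&(s<-.03)&(s>-.2)&(h[...,1]>90)&(h[...,2]<150); p=P[m]; print(n,len(p), s[m].min() if len(p) else 0)
    for a in np.arange(-.15,-.03,.02):
        k=m&(s>a)&(s<a+.02)
        if k.sum()>5:
            v=V[k]-s[k][:,None]*ax; print(a.round(2),k.sum(),v.mean(0).round(4))
    save('s_'+n,im)
im=cv2.imread('pics/s_scene.png')[60:300,230:490]; cv2.imwrite('pics/s1.png',cv2.resize(im,None,fx=2.3,fy=2.3))
E
```

```text
[0.52639981 0.39424134 0.26558668] [9.02635394e+01 1.78966398e+01 5.66499205e-03] [-0.49267669  0.60612881 -0.54017643  1.40648527  0.46903172  1.49135034
 -1.09279572] [ 0.13890066 -0.13173959 -0.35845748]
axis assumed [-0.00131459  0.30729801  0.95161242]
scene 276 -0.13034683001089148
-0.13 68 [ 0.0041 -0.0096  0.0031]
-0.11 62 [ 0.0033 -0.0081  0.0026]
-0.09 51 [ 0.0028 -0.0058  0.0019]
-0.07 52 [ 0.0031 -0.0061  0.002 ]
-0.05 41 [ 0.0021 -0.0064  0.0021]
top 203 -0.12841800394982705
-0.13 33 [-0.0006 -0.0148  0.0048]
-0.11 74 [-0.0012 -0.0123  0.004 ]
-0.09 37 [-0.0013 -0.0106  0.0034]
-0.07 32 [ 0.0004 -0.0103  0.0033]
-0.05 27 [ 0.0014 -0.0101  0.0033]
```

View pics/s1.png

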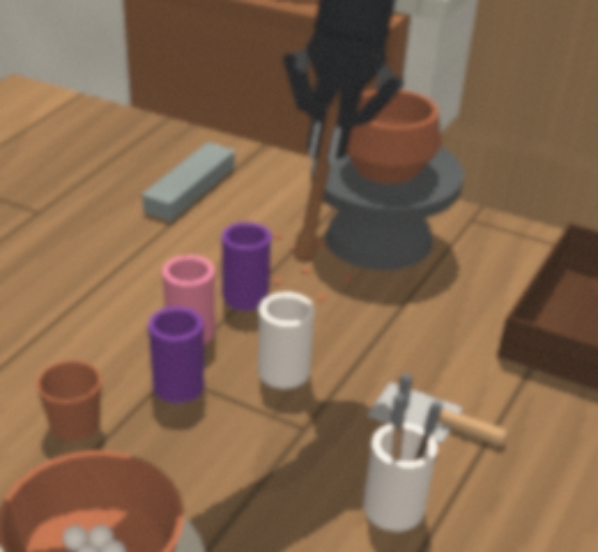

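The stick is held in line with the fingers, its bulb free above the crock and the crock empty. Next I carry it over the near side of the bowl.

```bash
python3 - <<'E'
from h import *
o,g,e=now(); B=np.array([.475,-.046,.27])
rows([(a,ori(90,p)) for a,p in zip(lerp(g,B,10),list(lerp(18,0,4))+[0]*6)])
E
```

```text
[ -40,-5,13 ],[ -0.001,0.079,0.004 ]
[ -81,-11,26 ],[ -0.001,0.158,0.004 ]
[ -121,-16,38 ],[ -0.001,0.237,0.004 ]
[ -162,-21,51 ],[ -0.001,0.315,0.004 ]
[ -204,-26,64 ],[ -0.001,0.315,0.004 ]
[ -246,-32,77 ],[ -0.001,0.315,0.004 ]
[ -288,-37,90 ],[ -0.001,0.315,0.004 ]
[ -329,-42,103 ],[ -0.001,0.315,0.004 ]
[ -371,-48,116 ],[ -0.001,0.315,0.004 ]
[ -413,-53,129 ],[ -0.001,0.315,0.004 ]
```

>>> {"fn": "play_rows", "kwargs": {"deltas": [[0,[-40,-5,13],[0,0.079,0]],[0,[-81,-11,26],[0,0.158,0]],[0,[-121,-16,38],[0,0.237,0]],[0,[-162,-21,51],[0,0.315,0]],[0,[-204,-26,64],[0,0.315,0]],[0,[-246,-32,77],[0,0.315,0]],[0,[-288,-37,90],[0,0.315,0]],[0,[-340,-44,106],[0,0.315,0]]]}}

```text
clock: 17.73
tcp_pos: [0.4826, 0.0293, 0.2497]
orientation: [-2.215, -2.225, 0.004]
contact_force: [0.1, -0.7, -0.5]
grip_width: 0.0139
```

```bash
python3 - <<'E'
from h import *
o,g,e=now(); print(g,e,o['joints'],o['contact_force'])
ax=-R.from_rotvec(o['orientation']).apply([0,0,1])
im,P=pts('scene'); h=cv2.cvtColor(im,cv2.COLOR_RGB2HSV)
V=P-g; s=V@ax; d=np.linalg.norm(V-s[...,None]*ax,axis=-1)
m=(d<.03)&(s<-.03)&(s>-.145)
for a in np.arange(-.15,-.03,.02):
    k=m&(s>a)&(s<a+.02)
    if k.sum()>5: v=V[k]; print(a.round(2),k.sum(),v.mean(0).round(4))
rows([([.475,-.046,.27],ori(90)),([.475,-.046,.19],ori(90))])
stones('scene');stones('top')
E
```

```text
[0.4826362  0.02929076 0.26841518] [9.02587210e+01 2.32445408e-03 2.09245425e-01] [ 0.31645121  0.18860758 -0.56559533  1.94524898  0.11561942  1.04306314
 -0.29533947] [ 0.06817628 -0.73238087 -0.54783952]
-0.13 63 [ 0.0056 -0.0096 -0.1179]
-0.11 86 [ 0.0048 -0.007  -0.1012]
-0.09 56 [ 0.0035 -0.006  -0.0806]
-0.07 57 [ 0.0046 -0.0054 -0.0603]
-0.05 63 [ 0.0044 -0.0055 -0.04  ]
[ -66,-6,-2 ],[ -0.006,0.005,-0.005 ]
[ -66,-6,78 ],[ -0.006,0.005,-0.005 ]
white blob px [269. 300.] area 496 [ 0.524 -0.053  0.047]
white blob px [271. 325.] area 492 [ 0.55  -0.086  0.015]
```

>>> {"fn": "play_rows", "kwargs": {"deltas": [[0,[-45,-6,0],[0,0,0]],[0,[-76,-8,0],[0,0,0]],[0,[-76,-9,25],[0,0,0]],[0,[-76,-9,55],[0,0,0]],[0,[-76,-9,75],[0,0,0]],[0,[-76,-9,84],[0,0,0]],[0,[-76,-9,90],[0,0,0]],[0,[-76,-9,92],[0,0,0]]]}}

```text
clock: 18.88
tcp_pos: [0.473, -0.0491, 0.1578]
orientation: [-2.223, -2.217, 0.007]
contact_force: [0.2, 0.3, -1.1]
grip_width: 0.014
```

```bash
python3 - <<'E'
from h import *
o,g,e=now(); print(g,e,o['joints'],o['contact_force'],o['clock'])
im,P=pts('scene'); save('s2',cv2.resize(im[200:360,180:360],None,fx=3,fy=3))
E
```

```text
[ 0.47312901 -0.04908293  0.17645224] [89.84352047  0.0972445   0.24309313] [ 0.39780933  0.28654452 -0.49399751  2.06295685  0.18317135  0.83760952
 -0.20568526] [ 0.16304014  0.29011653 -1.09342611] 18.875
```

View pics/s2.png

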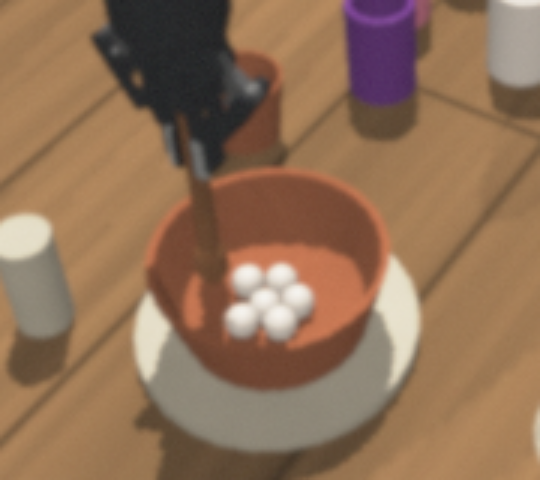

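The scene view shows the stick's bulb down inside the bowl on the near side, with all six stones flat in a cluster at the centre. I start stirring from here.

```bash
cat > st.py <<'E'
from h import *
import sys
a=float(sys.argv[1]); step=float(sys.argv[2]); n=int(sys.argv[3]); rr=[float(x) for x in sys.argv[4].split(',')]; z=float(sys.argv[5])
o,g,e=now(); print(g.round(4),'rel',(g[:2]-[.521,-.046]).round(4),o['contact_force'].round(1),o['clock'],o['joints'].round(2))
L=[]
for i in range(1,n+1):
    f=np.radians(a+step*i); p=rr[min(i-1,len(rr)-1)]
    L.append(([.521-p*np.cos(f),-.046-p*np.sin(f),z],ori(90)))
rows(L)
E
python3 st.py 0 14 8 .046,.043,.040,.037,.035,.034 .171
```

```text
[ 0.4731 -0.0492  0.1764] rel [-0.0479 -0.0032] [-0.3  0.3 -1.8] 18.925 [ 0.4   0.29 -0.49  2.06  0.18  0.84 -0.21]
[ -8,3,5 ],[ -0.004,0.002,-0.003 ]
[ -17,10,5 ],[ -0.004,0.002,-0.003 ]
[ -23,18,5 ],[ -0.004,0.002,-0.003 ]
[ -27,27,5 ],[ -0.004,0.002,-0.003 ]
[ -30,36,5 ],[ -0.004,0.002,-0.003 ]
[ -30,44,5 ],[ -0.004,0.002,-0.003 ]
[ -30,53,5 ],[ -0.004,0.002,-0.003 ]
[ -28,61,5 ],[ -0.004,0.002,-0.003 ]
```

>>> {"fn": "play_rows", "kwargs": {"deltas": [[0,[-8,3,1],[0,0,0]],[0,[-17,10,2],[0,0,0]],[0,[-23,18,3],[0,0,0]],[0,[-27,27,5],[0,0,0]],[0,[-30,36,5],[0,0,0]],[0,[-30,44,5],[0,0,0]],[0,[-30,53,5],[0,0,0]],[0,[-28,61,5],[0,0,0]]]}}

```text
clock: 19.92
tcp_pos: [0.5346, -0.0772, 0.1526]
orientation: [-2.223, -2.217, 0.006]
contact_force: [-0.8, 0.6, 0.4]
grip_width: 0.0139
```

```bash
python3 st.py 112 14 8 .034 .171; python3 - <<'E'
from h import *
stones('scene')
E
```

```text
[ 0.5347 -0.0772  0.1713] rel [ 0.0137 -0.0312] [-0.8  0.6  0.4] 19.925 [ 0.4   0.39 -0.46  1.93  0.22  0.88 -0.18]
[ 4,6,0 ],[ -0.004,0.002,-0.003 ]
[ 9,12,0 ],[ -0.004,0.002,-0.003 ]
[ 16,17,0 ],[ -0.004,0.002,-0.003 ]
[ 24,20,0 ],[ -0.004,0.002,-0.003 ]
[ 32,20,0 ],[ -0.004,0.002,-0.003 ]
[ 41,19,0 ],[ -0.004,0.002,-0.003 ]
[ 48,16,0 ],[ -0.004,0.002,-0.003 ]
[ 55,11,0 ],[ -0.004,0.002,-0.003 ]
white blob px [277. 301.] area 385 [ 0.541 -0.046  0.049]
white blob px [271. 325.] area 480 [ 0.55  -0.085  0.015]
```

>>> {"fn": "play_rows", "kwargs": {"deltas": [[0,[4,6,0],[0,0,0]],[0,[9,12,0],[0,0,0]],[0,[16,17,0],[0,0,0]],[0,[24,20,0],[0,0,0]],[0,[32,20,0],[0,0,0]],[0,[41,19,0],[0,0,0]],[0,[48,16,0],[0,0,0]],[0,[55,11,0],[0,0,0]]]}}

```text
clock: 20.98
tcp_pos: [0.5467, -0.0211, 0.1528]
orientation: [-2.223, -2.218, 0.004]
contact_force: [0.7, -0.3, 0.4]
grip_width: 0.0138
```

```bash
python3 st.py 224 14 8 .034 .171; python3 - <<'E'
from h import *
stones('scene');
E
```

```text
[ 0.5468 -0.0211  0.1715] rel [0.0258 0.0249] [ 0.7 -0.3  0.4] 20.975 [ 0.3   0.4  -0.47  1.91  0.23  0.88 -0.29]
[ 4,-8,0 ],[ -0.002,0.001,-0.002 ]
[ 7,-15,0 ],[ -0.002,0.001,-0.002 ]
[ 9,-23,0 ],[ -0.002,0.001,-0.002 ]
[ 9,-32,1 ],[ -0.002,0.001,-0.002 ]
[ 6,-40,1 ],[ -0.002,0.001,-0.002 ]
[ 2,-47,1 ],[ -0.002,0.001,-0.002 ]
[ -4,-53,1 ],[ -0.002,0.001,-0.002 ]
[ -11,-57,1 ],[ -0.002,0.001,-0.002 ]
white blob px [290. 286.] area 29 [ 0.546 -0.003  0.058]
white blob px [269. 295.] area 349 [ 0.514 -0.04   0.046]
white blob px [293. 300.] area 90 [ 0.572 -0.029  0.056]
white blob px [271. 325.] area 496 [ 0.551 -0.086  0.015]
```

>>> {"fn": "play_rows", "kwargs": {"deltas": [[0,[4,-8,0],[0,0,0]],[0,[7,-15,0],[0,0,0]],[0,[9,-23,0],[0,0,0]],[0,[9,-32,0],[0,0,0]],[0,[6,-40,0],[0,0,0]],[0,[2,-47,0],[0,0,0]],[0,[-4,-53,0],[0,0,0]],[0,[-11,-57,0],[0,0,0]]]}}

```text
clock: 22.02
tcp_pos: [0.4883, -0.0316, 0.1528]
orientation: [-2.221, -2.219, 0.005]
contact_force: [0.6, -0.3, 0.5]
grip_width: 0.0143
```

```bash
python3 st.py 336 14 8 .034 .171; python3 - <<'E'
from h import *
stones('scene');
E
```

```text
[ 0.4884 -0.0316  0.1715] rel [-0.0326  0.0144] [ 0.6 -0.3  0.5] 22.025 [ 0.35  0.32 -0.49  2.04  0.2   0.84 -0.25]
[ -9,-1,1 ],[ -0.003,0.001,-0.001 ]
[ -17,-1,1 ],[ -0.003,0.001,-0.001 ]
[ -25,0,1 ],[ -0.003,0.001,-0.001 ]
[ -32,4,1 ],[ -0.003,0.001,-0.001 ]
[ -39,9,1 ],[ -0.003,0.001,-0.001 ]
[ -44,16,0 ],[ -0.003,0.001,-0.001 ]
[ -47,23,0 ],[ -0.003,0.001,-0.001 ]
[ -48,32,0 ],[ -0.003,0.001,-0.001 ]
white blob px [266. 302.] area 436 [ 0.521 -0.06   0.048]
white blob px [271. 325.] area 493 [ 0.551 -0.086  0.015]
```

>>> {"fn": "play_rows", "kwargs": {"deltas": [[0,[-9,-1,0],[0,0,0]],[0,[-17,-1,0],[0,0,0]],[0,[-25,0,0],[0,0,0]],[0,[-32,4,0],[0,0,0]],[0,[-39,9,0],[0,0,0]],[0,[-44,16,0],[0,0,0]],[0,[-47,23,0],[0,0,0]],[0,[-48,32,0],[0,0,0]]]}}

```text
clock: 23.08
tcp_pos: [0.5203, -0.0811, 0.1526]
orientation: [-2.223, -2.217, 0.006]
contact_force: [-1.3, 1.1, 1.0]
grip_width: 0.0141
```

```bash
python3 st.py 88 14 8 .034 .171; python3 - <<'E'
from h import *
stones('scene');
E
```

```text
[ 0.5204 -0.081   0.1713] rel [-0.0006 -0.035 ] [-1.3  1.1  1. ] 23.075 [ 0.41  0.37 -0.46  1.96  0.21  0.87 -0.16]
[ 2,8,0 ],[ -0.004,0.002,-0.003 ]
[ 5,16,0 ],[ -0.004,0.002,-0.003 ]
[ 9,23,0 ],[ -0.004,0.002,-0.003 ]
[ 15,28,0 ],[ -0.004,0.002,-0.003 ]
[ 22,32,0 ],[ -0.004,0.002,-0.003 ]
[ 30,34,0 ],[ -0.004,0.002,-0.003 ]
[ 39,34,0 ],[ -0.004,0.002,-0.003 ]
[ 47,33,0 ],[ -0.004,0.002,-0.003 ]
white blob px [274. 300.] area 464 [ 0.532 -0.048  0.049]
white blob px [271. 325.] area 491 [ 0.55  -0.085  0.015]
```

>>> {"fn": "play_rows", "kwargs": {"deltas": [[0,[2,8,0],[0,0,0]],[0,[5,16,0],[0,0,0]],[0,[9,23,0],[0,0,0]],[0,[15,28,0],[0,0,0]],[0,[22,32,0],[0,0,0]],[0,[30,34,0],[0,0,0]],[0,[39,34,0],[0,0,0]],[0,[47,33,0],[0,0,0]]]}}

```text
clock: 24.12
tcp_pos: [0.5546, -0.0331, 0.1526]
orientation: [-2.223, -2.219, 0.004]
contact_force: [0.4, -0.9, 0.3]
grip_width: 0.0139
```

```bash
python3 st.py 200 14 8 .034 .171; python3 - <<'E'
from h import *
stones('scene');
E
```

```text
[ 0.5547 -0.0331  0.1713] rel [0.0337 0.0129] [ 0.4 -0.9  0.3] 24.125 [ 0.31  0.41 -0.46  1.89  0.23  0.89 -0.26]
[ 6,-5,0 ],[ -0.003,0.001,-0.002 ]
[ 12,-11,0 ],[ -0.003,0.001,-0.002 ]
[ 17,-18,0 ],[ -0.003,0.001,-0.002 ]
[ 20,-25,0 ],[ -0.003,0.001,-0.002 ]
[ 21,-34,0 ],[ -0.003,0.001,-0.002 ]
[ 20,-42,0 ],[ -0.003,0.001,-0.002 ]
[ 17,-50,0 ],[ -0.003,0.001,-0.002 ]
[ 12,-56,0 ],[ -0.003,0.001,-0.002 ]
white blob px [269. 295.] area 377 [ 0.514 -0.04   0.047]
white blob px [292. 293.] area 65 [ 0.559 -0.016  0.057]
white blob px [271. 325.] area 491 [ 0.55  -0.085  0.015]
```

>>> {"fn": "play_rows", "kwargs": {"deltas": [[0,[6,-5,0],[0,0,0]],[0,[12,-11,0],[0,0,0]],[0,[17,-18,0],[0,0,0]],[0,[20,-25,0],[0,0,0]],[0,[21,-34,0],[0,0,0]],[0,[20,-42,0],[0,0,0]],[0,[17,-50,0],[0,0,0]],[0,[12,-56,0],[0,0,0]]]}}

```text
clock: 25.18
tcp_pos: [0.4977, -0.0201, 0.1528]
orientation: [-2.221, -2.219, 0.004]
contact_force: [-1.0, -0.3, -0.7]
grip_width: 0.014
```

```bash
python3 st.py 312 14 6 .034 .171
```

```text
[ 0.4978 -0.0201  0.1715] rel [-0.0232  0.0259] [-1.  -0.3 -0.7] 25.175 [ 0.32  0.33 -0.49  2.02  0.2   0.84 -0.28]
[ -7,-5,1 ],[ -0.003,0.000,-0.001 ]
[ -14,-9,1 ],[ -0.003,0.000,-0.001 ]
[ -22,-11,1 ],[ -0.003,0.000,-0.001 ]
[ -31,-10,1 ],[ -0.003,0.000,-0.001 ]
[ -39,-8,1 ],[ -0.003,0.000,-0.001 ]
[ -46,-4,1 ],[ -0.003,0.000,-0.001 ]
```

>>> {"fn": "play_rows", "kwargs": {"deltas": [[0,[-7,-5,0],[0,0,0]],[0,[-14,-9,0],[0,0,0]],[0,[-22,-11,0],[0,0,0]],[0,[-31,-11,0],[0,0,0]],[0,[-33,-11,-5],[0,0,0]],[0,[-33,-11,-20],[0,0,0]],[0,[-33,-11,-50],[0,0,0]],[0,[-33,-11,-95],[0,0,0]]]}}

```text
clock: 26.18
tcp_pos: [0.4864, -0.0525, 0.249]
orientation: [-2.219, -2.219, 0.005]
contact_force: [1.1, -0.2, -0.1]
grip_width: 0.0142
```

```bash
python3 - <<'E'
from h import *
o,g,e=now(); print(g,e,o['joints'],o['clock'])
ax=-R.from_rotvec(o['orientation']).apply([0,0,1])
im,P=pts('scene')
V=P-g; s=V@ax; d=np.linalg.norm(V-s[...,None]*ax,axis=-1)
for a in np.arange(-.15,-.03,.02):
    k=(d<.03)&(s>a)&(s<a+.02)
    if k.sum()>5: print(a.round(2),k.sum(),V[k].mean(0).round(4))
stones('scene');stones()
B=np.array([.5237,.3196,.265]) 
rows([(a,ori(90)) for a in lerp(g,B,8)])
E
```

```text
[ 0.48648729 -0.05253313  0.26768333] [ 9.00186483e+01 -7.22927930e-03  2.68439433e-01] [ 0.42435517  0.19221841 -0.4995313   1.93689833  0.10563568  1.04261009
 -0.12088642] 26.175
-0.13 62 [ 0.0061 -0.0091 -0.1182]
-0.11 97 [ 0.0049 -0.0068 -0.1016]
-0.09 62 [ 0.0044 -0.0057 -0.0802]
-0.07 61 [ 0.0043 -0.0057 -0.0599]
-0.05 66 [ 0.005  -0.0051 -0.04  ]
white blob px [265. 299.] area 520 [ 0.515 -0.055  0.048]
white blob px [271. 325.] area 492 [ 0.55  -0.085  0.015]
white blob px [365. 282.] area 220 [ 0.507 -0.037  0.049]
[ 46,2,2 ],[ 0.003,0.001,-0.000 ]
[ 93,7,3 ],[ 0.003,0.001,-0.000 ]
[ 140,11,3 ],[ 0.003,0.001,-0.000 ]
[ 186,16,3 ],[ 0.003,0.001,-0.000 ]
[ 233,21,4 ],[ 0.003,0.001,-0.000 ]
[ 279,25,4 ],[ 0.003,0.001,-0.000 ]
[ 326,30,4 ],[ 0.003,0.001,-0.000 ]
[ 372,35,5 ],[ 0.003,0.001,-0.000 ]
```

```bash
python3 - <<'E'
from h import *
o,g,e=now(); B=np.array([.5263,.3942,.2656])
rows([(a,ori(90.2,p)) for a,p in zip(lerp(g,B,12),[0]*6+list(lerp(0,18,6)))])
E
```

```text
[ 37,3,0 ],[ 0.003,0.001,-0.004 ]
[ 74,6,1 ],[ 0.003,0.001,-0.004 ]
[ 112,9,1 ],[ 0.003,0.001,-0.004 ]
[ 149,12,1 ],[ 0.003,0.001,-0.004 ]
[ 186,16,2 ],[ 0.003,0.001,-0.004 ]
[ 223,19,2 ],[ 0.003,0.001,-0.004 ]
[ 260,22,2 ],[ 0.003,-0.051,-0.004 ]
[ 296,25,2 ],[ 0.003,-0.104,-0.004 ]
[ 332,28,3 ],[ 0.003,-0.156,-0.004 ]
[ 368,31,3 ],[ 0.003,-0.208,-0.004 ]
[ 405,34,3 ],[ 0.003,-0.261,-0.004 ]
[ 441,37,3 ],[ 0.003,-0.313,-0.004 ]
```

>>> {"fn": "play_rows", "kwargs": {"deltas": [[0,[37,3,-5],[0,0,0]],[0,[87,6,-8],[0,0,0]],[0,[140,11,-8],[0,0,0]],[0,[195,16,-8],[0,0,0]],[0,[250,21,-8],[0,-0.05,0]],[0,[300,25,-8],[0,-0.11,0]],[0,[350,30,-8],[0,-0.18,0]],[0,[400,34,-8],[0,-0.25,0]]]}}

```text
clock: 27.32
tcp_pos: [0.5229, 0.3488, 0.2583]
orientation: [2.085, 2.084, -0.263]
contact_force: [0.7, -0.6, 0.6]
grip_width: 0.0146
```

```bash
python3 - <<'E'
from h import *
o,g,e=now(); print(g,e); q=ori(90.2,18)
B=np.array([.5263,.3942,.2656]); C=np.array([.5263,.3517,.137])
rows([(B,q)]+[(a,q) for a in lerp(B,C,5)])
im,P=stones()
E
```

```text
[0.52280249 0.35354982 0.2763489 ] [89.9365588  14.56772395 -0.18574241]
[ 41,3,0 ],[ 0.002,-0.060,-0.005 ]
[ 39,3,27 ],[ 0.002,-0.060,-0.005 ]
[ 37,3,54 ],[ 0.002,-0.060,-0.005 ]
[ 36,3,81 ],[ 0.002,-0.060,-0.005 ]
[ 34,3,108 ],[ 0.002,-0.060,-0.005 ]
[ 32,3,135 ],[ 0.002,-0.060,-0.005 ]
white blob px [372. 281.] area 554 [ 0.51  -0.051  0.05 ]
```

>>> {"fn": "play_rows", "kwargs": {"deltas": [[0,[41,3,0],[0,-0.06,-0.005]],[0,[41,3,0],[0,-0.06,-0.005]],[0,[39,3,27],[0,-0.06,-0.005]],[0,[37,3,54],[0,-0.06,-0.005]],[0,[36,3,81],[0,-0.06,-0.005]],[0,[34,3,108],[0,-0.06,-0.005]],[0,[32,3,128],[0,-0.06,-0.005]],[0,[32,3,134],[0,-0.06,-0.005]]]}}

```text
clock: 28.38
tcp_pos: [0.521, 0.3571, 0.1169]
orientation: [2.04, 2.073, -0.32]
contact_force: [-3.2, 2.7, 13.9]
grip_width: 0.0138
```

```bash
python3 - <<'E'
from h import *
o,g,e=now(); print(g,e,o['contact_force'],o['grip_width'])
E
```

```text
[0.52103289 0.36278994 0.13469236] [90.98141078 17.60272644  0.25405243] [-3.23334355  2.65273681 13.92684142] 0.01383189436554573
```

```bash
python3 - <<'E'
from h import *
o,g,e=now()
rows([([.5263,.3517,.137],ori(90.2,18)),([.525,.353,.137],ori(90.2,18))])
ax=-R.from_rotvec(o['orientation']).apply([0,0,1])
for n in ('scene','top'):
    im,P=pts(n); h=cv2.cvtColor(im,cv2.COLOR_RGB2HSV)
    V=P-g; s=V@ax; d=np.linalg.norm(V-s[...,None]*ax,axis=-1)
    for a in np.arange(-.06,-.02,.01):
        k=(d<.02)&(s>a)&(s<a+.01)&(h[...,1]>80)&(h[...,2]<150)
        if k.sum()>3: print(n,a.round(2),k.sum(),(V[k]-s[k][:,None]*ax).mean(0).round(4),P[k].mean(0).round(3))
    p=P[(abs(P[...,0]-.5237)<.035)&(abs(P[...,1]-.3196)<.035)&(abs(P[...,2]-.094)<.004)&(h[...,1]<60)]; print(n,'rim',len(p),p.min(0).round(3),p.max(0).round(3))
save('s3',cv2.resize(r.grab_frame('scene')[0][130:250,300:420],None,fx=5,fy=5))
E
```

```text
[ -11,5,1 ],[ -0.000,-0.007,0.013 ]
[ -10,4,1 ],[ -0.000,-0.007,0.013 ]
scene -0.06 10 [ 0.0032 -0.016   0.0051] [0.524 0.331 0.089]
scene -0.05 12 [ 0.0033 -0.0147  0.0047] [0.524 0.334 0.096]
scene -0.04 24 [ 0.0035 -0.0136  0.0043] [0.525 0.338 0.105]
scene -0.03 24 [ 0.0035 -0.0109  0.0035] [0.525 0.344 0.114]
scene rim 105 [0.496 0.291 0.09 ] [0.558 0.349 0.096]Traceback (most recent call last):
  File "<stdin>", line 11, in <module>
    return umr_minimum(a, axis, None, out, keepdims, initial, where)
ValueError: zero-size array to reduction operation minimum which has no identity
```

>>> {"fn": "play_rows", "kwargs": {"deltas": [[0,[-4,2,-3],[0,0,0]],[0,[-8,4,-3],[0,0,0]],[0,[-10,4,-3],[0,0,0]],[0,[-10,4,-2],[0,0,0]],[20,[-10,4,-2],[0,0,0]],[40,[-10,4,-2],[0,0,0]],[85,[-10,4,-2],[0,0,0]],[85,[-10,4,-2],[0,0,0]]]}}

```text
clock: 29.48
tcp_pos: [0.5254, 0.3457, 0.1217]
orientation: [2.038, 2.07, -0.327]
contact_force: [-0.2, -0.6, -0.0]
grip_width: 0.0733
```

```bash
python3 - <<'E'
from h import *
o,g,e=now(); print(g,e,o['contact_force'],o['grip_width'])
im,P=pts('wrist'); h=cv2.cvtColor(im,cv2.COLOR_RGB2HSV)
m=(abs(P[...,0]-.525)<.03)&(abs(P[...,1]-.345)<.05)&(P[...,2]>.08)&(P[...,2]<.2)&(h[...,1]>80)
p=P[m]
for z in np.arange(.08,.18,.01):
    q=p[(p[:,2]>z)&(p[:,2]<z+.01)]
    if len(q): print(z.round(2),q.min(0).round(4),q.max(0).round(4),len(q))
E
```

```text
[0.52541774 0.35144643 0.13945791] [90.93184263 17.91541802  0.30284363] [-0.21259913 -0.58817862 -0.02108848] 0.07334712565776634
0.08 [0.5175 0.3332 0.0819] [0.5326 0.3427 0.0899] 35
0.09 [0.5173 0.2971 0.09  ] [0.5548 0.3471 0.0999] 195
0.1 [0.5173 0.3415 0.1   ] [0.5324 0.3507 0.1099] 226
0.11 [0.5169 0.344  0.11  ] [0.5322 0.3544 0.12  ] 269
0.12 [0.5169 0.3471 0.12  ] [0.5318 0.3582 0.13  ] 322
0.13 [0.5166 0.3505 0.13  ] [0.5319 0.362  0.14  ] 407
0.14 [0.5163 0.3544 0.14  ] [0.5322 0.3655 0.15  ] 518
0.15 [0.5161 0.3578 0.15  ] [0.5321 0.3691 0.16  ] 682
0.16 [0.5159 0.3594 0.16  ] [0.532  0.3713 0.17  ] 1620
0.17 [0.5176 0.3562 0.17  ] [0.5305 0.3663 0.1721] 456
```

Released. The stick stands in the crock at its original lean. I withdraw along the stick's axis.

>>> {"fn": "play_rows", "kwargs": {"deltas": [[85,[0,0,-15],[0,0,0]],[85,[0,0,-45],[0,0,0]],[85,[0,0,-90],[0,0,0]],[85,[0,0,-140],[0,0,0]],[85,[-60,0,-150],[0,0,0]],[85,[-60,0,-150],[0,0,0]]]}}

```text
clock: 30.28
tcp_pos: [0.5286, 0.3324, 0.2872]
orientation: [2.042, 2.062, -0.319]
contact_force: [0.1, 0.5, -0.5]
grip_width: 0.0851
```

```bash
python3 - <<'E'
from h import *
o,g,e=now(); print(g,o['contact_force'],o['clock'])
im,P=stones(); im2,P2=stones('scene')
p=P2[120:200,335:390].reshape(-1,3); p=p[(p[:,2]>.1)&(p[:,2]<.2)&(abs(p[:,0]-.527)<.03)&(abs(p[:,1]-.345)<.04)]
for z in np.arange(.1,.18,.02):
    q=p[(p[:,2]>z)&(p[:,2]<z+.02)]
    if len(q): print('stick',z.round(2),np.median(q,0).round(4),len(q))
h=cv2.cvtColor(im,cv2.COLOR_RGB2HSV)
m=(P[...,2]>.042)&(h[...,1]<80)&(P[...,1]<-.27)&(P[...,1]>-.37)&(P[...,0]>.48)&(P[...,0]<.63)
q=P[m];print('scoop',cv2.minAreaRect(q[:,:2].astype(np.float32)*1000),np.median(q[:,2]))
D=np.load('scene.npz')
out=np.zeros((480,640,3),np.uint8); out=im2.copy(); b=cv2.resize(im2[240:345,215:330],(345,315)); out[165:480,295:640]=b
save('final',out)
E
```

```text
[0.52850659 0.33808519 0.30495556] [ 0.12631683  0.52927634 -0.54390648] 30.275
white blob px [372. 281.] area 552 [ 0.51  -0.052  0.05 ]
white blob px [265. 299.] area 521 [ 0.515 -0.055  0.048]
white blob px [271. 325.] area 498 [ 0.55  -0.086  0.015]
stick 0.1 [0.5279 0.3367 0.11  ] 53
stick 0.12 [0.5276 0.3444 0.13  ] 48
stick 0.14 [0.5278 0.3519 0.1507] 49
stick 0.16 [0.5258 0.3577 0.1668] 33
scoop ((548.83349609375, -319.1758728027344), (114.83113098144531, 72.08576202392578), 7.299083232879639) 0.0486951235380926
```

View pics/final.png

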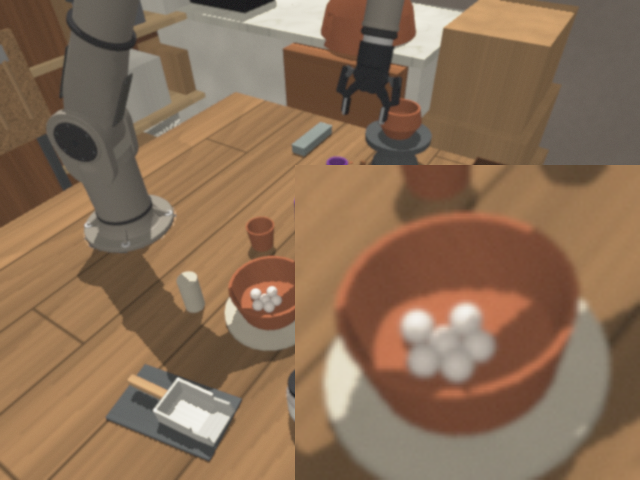

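The final view shows six stones in the bowl, the scoop level and empty on the slate, and the gripper clear. I hand in.

```bash
python3 -c "
from bench import r
print(r.hand_in())"
```

```text
the job is handed in; nothing more can be done
None
```

I carried out the whole task and handed it in at about 30 s of robot time; no verdict was reported. I poured the three stones in and set the scoop back. I then stirred two anticlockwise turns, starting and finishing on the near side, with the stick about 34 mm out for most of the way, and stood the stick back in its crock.

**Last checks**
- **Stones:** all six are in the bowl.
- **Scoop:** it lies level and released, about 47 mm along the slate's x axis and about 1 mm off its centre line.
- **Stick:** it stands in its own white crock, at about the lean it had at the start.
- **Arm:** the gripper is clear, and the wrist force reads about zero.

**Disagreements and gaps**
- **Scoop on the rim:** the scoop seemed to brush the bowl's rim with a few newtons during the pour, so I raised it about 10 mm.
- **Stick return:** on re-inserting the stick the arm ended about 11 mm off target and pressed with about 14 N. I corrected that before letting go.
- **Stirring:** I estimated the tip height at about 41 mm from the grip and did not measure it in the bowl. Pictures between moves showed the stones shifting, but I could not measure their speed at each quarter turn.
- **Bystanders:** I did not measure them again at the end.

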